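Clamp the fret cauls in the walnut stand

TASK

Stand every ebony fret caul from the bench fully down in a slot of its own (foot down), in the bay of the walnut stand on the side where the radius gauge is clipped; then slide the forked keeper plate in under the loose knob nut so that it lies flat over those cauls with its fork fully round the stud. Only then turn the nut anticlockwise until it drops into its thread, and run it clockwise fully down onto the keeper, without ever taking the nut off the stud; leave everything else on the bench where it is.

Things in the scene. Friction and masses are not known exactly. Their poses are not given: they have to be found in the camera images.
- stand: Walnut clamp stand, fixed: origin on the bench surface on the axis of its steel stud, z up, y along its length. Base 336 mm along y, x from -75 to 150 mm, flat tops 18 mm above the bench. A bay of three slots on each side of the stud (left +y, right -y). Middle block 46 mm square, top at 56 mm; on it the stud: square shank 27 mm wide up to 64 mm, then thread 28 mm across up to 114 mm.
- bay_left (a point): Floor of the left bay's middle slot (stand x = 0, y = 112 mm, 8 mm above the bench). Slots are 88 mm long (stand y), 34 mm wide (x), 10 mm deep; the three centres lie side by side at x = -44, 0, 44 mm, y = 112 mm. They are cut in flat walnut whose top is 18 mm above the bench.
- bay_right (a point): Floor of the right bay's middle slot: the same at stand y = -112 mm.
- thread_end (a point): The stud's upper end, on its axis, 112 mm above the bench. Coarse right-hand thread, 24 mm per turn: clockwise from above lowers the nut. At its end are two flat lands, each closed by a stop at the clockwise end and ending anticlockwise in a gap (0.4 rad of free play, then a stop) through which the nut's two lugs drop 12 mm into the thread.
- gauge_mid (a point): Middle of the aluminium radius gauge (flat plate 60 x 110 mm with a hollow front edge) held by a steel spring clip on the stand's back ledge (stand x about 115 mm), behind either the left or the right bay (y about 92 or -92 mm). The clip behind the other bay is bare. Fixed, not handled.
- nut_grip (a point): Centre of the grip bar of the steel knob nut: bar 64 mm long (this point's x), 14 mm thick (y), 25 mm high, on a round blind hub 46 mm in diameter, 55 mm high, its underside 67 mm below this point. The nut, 160 g, starts loose on the stud's end, this point 163 mm above the bench; dropped into the thread about 151 mm; run down on the keeper 133 mm. Loose, it may lean 0.15 rad.
- nut_lugs (a point): On the nut's axis, level with its two inner lugs, 16 mm above the hub's underside. The lugs lie in line with the bar. From the start 0.6 to 2.2 rad anticlockwise brings them over the gap: the nut drops when let go or pressed with the bar at 0.37 to 0.77 rad anticlockwise from the stand's x (or half a turn on). Then about 4.7 rad clockwise, sinking 18 mm, brings it home. 3 mm vertical play in the thread.
- keeper_grip (a point): Keeper: T-shaped aluminium plate 174 mm long (this point's x), 10 thick, 300 g, with a walnut grip block on top 40 mm long (x), 16 thick (y), 32 high. The point is the block's centre, 26 mm above the plate's underside, near the centre of mass. Head 110 wide, x = -15 to 60 mm; stem 54 wide, to x = -114 mm, ending in a fork open to -x, slot 31 mm wide, 40 deep.
- keeper_seat (a point): Point on the keeper's underside in its fork slot, 90 mm from the grip block's centre, that belongs on the stud's axis. In place the underside is 56 mm above the bench, on the stud's block and the cauls' tops. The undropped nut's hub is then 30 mm above the plate, so the keeper can be brought in level from the bay's outer end.
- caul0_mid (a point): Ebony fret caul, an upside-down T in section, standing on its foot: 80 mm long (along this point's x), foot 30 mm wide and 14 mm high, upright web 14 mm thick (along y), 48 mm high in all, 90 g. The point is its centre, 24 mm above its underside. Two or three cauls are present.
- caul1_mid (a point): Ebony fret caul, an upside-down T in section, standing on its foot: 80 mm long (along this point's x), foot 30 mm wide and 14 mm high, upright web 14 mm thick (along y), 48 mm high in all, 90 g. The point is its centre, 24 mm above its underside. Two or three cauls are present.
- caul2_mid (a point): Ebony fret caul, an upside-down T in section, standing on its foot: 80 mm long (along this point's x), foot 30 mm wide and 14 mm high, upright web 14 mm thick (along y), 48 mm high in all, 90 g. The point is its centre, 24 mm above its underside. Two or three cauls are present.
- sanding_block: Black phenolic sanding block, 85 x 45 x 30 mm, origin under its middle. To be left alone.
- rocker: Chrome fret rocker, flat plate 85 x 45 x 6 mm. To be left alone.
- dish: Green ceramic dish of fret ends, 100 mm across, 32 mm high. To be left alone.
- oil: Amber bottle, 52 mm across, 130 mm high. To be left alone.
- polish: Glass jar, 64 mm across, 70 mm high. To be left alone.
There are look-alikes about, which are no part of the job. What is shaped like the part that bears caul0_mid but orange or red is not meant.

How it is judged (in metres and radians):
On the way, in this order (a step that is already met when the one before it is completed fails the run):
1. every caul present stands in a slot of the bay on the gauge's side (z of caul0_mid in the frame of stand between 0.029 and 0.0345 m and x of caul0_mid in the frame of stand between -0.055 and 0.055 m and angle between each of caul0_mid, caul1_mid, caul2_mid's own z axis and vertical below 0.08 rad and ((y of gauge_mid in the frame of stand above 0 m and y of caul0_mid in the frame of stand between 0.103 and 0.121 m) or (y of gauge_mid in the frame of stand below 0 m and y of caul0_mid in the frame of stand between -0.121 and -0.103 m)) and z of caul1_mid in the frame of stand between 0.029 and 0.0345 m and x of caul1_mid in the frame of stand between -0.055 and 0.055 m and ((y of gauge_mid in the frame of stand above 0 m and y of caul1_mid in the frame of stand between 0.103 and 0.121 m) or (y of gauge_mid in the frame of stand below 0 m and y of caul1_mid in the frame of stand between -0.121 and -0.103 m)) and z of caul2_mid in the frame of stand between 0.029 and 0.0345 m and x of caul2_mid in the frame of stand between -0.055 and 0.055 m and ((y of gauge_mid in the frame of stand above 0 m and y of caul2_mid in the frame of stand between 0.103 and 0.121 m) or (y of gauge_mid in the frame of stand below 0 m and y of caul2_mid in the frame of stand between -0.121 and -0.103 m))), for 0.2 s.
2. the keeper lies flat over that bay with its fork round the stud, the nut still undropped above it (horizontal distance between keeper_seat and stand below 0.01 m and z of keeper_seat in the frame of stand between 0.054 and 0.0585 m and angle between keeper_grip's own z axis and vertical below 0.05 rad and x of keeper_grip in the frame of stand between -0.02 and 0.02 m and ((y of gauge_mid in the frame of stand above 0 m and y of keeper_grip in the frame of stand above 0.08 m) or (y of gauge_mid in the frame of stand below 0 m and y of keeper_grip in the frame of stand below -0.08 m)) and horizontal distance between nut_grip and stand below 0.012 m and z of nut_grip in the frame of stand above 0.158 m), for 0.2 s.
3. the nut has dropped into its thread (horizontal distance between nut_grip and stand below 0.012 m and z of nut_grip in the frame of stand below 0.155 m), for 0.2 s.
4. the nut is run down onto the keeper (horizontal distance between nut_grip and stand below 0.006 m and z of nut_grip in the frame of stand below 0.1355 m and angle between nut_grip's own z axis and vertical below 0.08 rad), for 0.2 s.
At the end, for the whole second after the job is handed in: Cauls in slots of the gauge-side bay (height within 2.5 mm, lengthwise 9 mm, tilt < 0.08 rad); keeper flat on them (2.5 mm, 0.05 rad), seat within 10 mm of the stud axis, grip within 20 mm of the bay centre line; nut on the keeper (bar centre at most 135.5 mm up, tilt < 0.08 rad) (all of step 1 and all of step 4 and horizontal distance between keeper_seat and stand below 0.01 m and z of keeper_seat in the frame of stand between 0.054 and 0.0585 m and angle between keeper_grip's own z axis and vertical below 0.05 rad and x of keeper_grip in the frame of stand between -0.02 and 0.02 m and ((y of gauge_mid in the frame of stand above 0 m and y of keeper_grip in the frame of stand above 0.08 m) or (y of gauge_mid in the frame of stand below 0 m and y of keeper_grip in the frame of stand below -0.08 m))); the robot touches nothing.
It fails at once if the nut is taken off the stud (z of nut_grip in the frame of stand above 0.191 m or horizontal distance between nut_grip and stand above 0.03 m).
It fails at once if another thing on the bench is moved by more than 40 mm (distance of any of sanding_block, rocker, dish, oil, polish from where it was at the start of the episode above 0.04 m).
Of caul0, caul1, caul2 only 2 to 3 are there at a start; the rules pass over those that are not, and their reading is None.
At some moment in a run one of caul0, caul1, caul2, keeper may be knocked a few centimetres aside while the robot is not near it.
Once in a run the grip may slacken for a moment while it holds something.
It also fails if it takes over 208 s, if anything falls off the work surface, if the arm or the gripper's body presses on something with over 40 N, if the wrist force passes 120 N, or if a joint passes its speed limit or range.

ROBOT

A 7-joint arm with a two-finger parallel gripper is mounted at the origin on the work surface. World frame = base frame: x ahead of the robot, y to its left, z up, the work surface at z = 0. Lengths are in mm, angles in rad, forces in N, time in s.
With the tool pointing down it reaches from about 375 to 925 mm from the base axis. Payload 3.1 kg.
Tool frame: the origin (TCP) lies on the centre line of the jaws, within the pads' length; the fingertips stand 22 mm ahead of it and the grasp point (between the pads) lies 3 mm ahead of it; y points along the fingers, z is the direction in which the jaws open and shut, and the axes are right-handed (so a half turn about y gives the same grasp; the last joint's range is limited). The gripper opens to 85 mm and grips with 20 to 120 N. Pads are 22 mm wide; open, the fingers measure 114 mm over their backs; the gripper's body (76 mm by 85 mm) begins 54 mm behind the grasp point. The pads swing forward as they close: fully open they stand 13 mm farther back than shut.
Start: joints at [1.21, 0.383, 0.044, 1.598, -0.018, 1.161, -0.05], TCP at [168.88, -627.681, 253.269] pointing down, gripper open.
Joint ranges: [-2.61, 2.61], [-0.41, 2.15], [-1.48, 1.57], [0, 2.5], [-1.57, 4.71], [0.05, 1.97], [-2.85, 2.85]. Speed limits (rad/s): [2.79, 2.79, 3.14, 3.14, 3.14, 3.14, 3.14].

INTERFACE

Orientations are given as [roll, pitch, yaw] about the fixed x, y, z axes, in that order (R = Rz(yaw) Ry(pitch) Rx(roll)).
In Python, from workcell import monitor, viewer, order gives the robot as it stands.
- The arm moves only by the tool jog_arm, never from a script. Its argument "rows" is a list of rows, each a list of 7 numbers: the opening in per cent of the stroke, from 0 (shut) to 100 (fully open), then the shift along the tool's x, y, z in mm, then the turn, a rotation vector about the tool's x, y, z in rad. In form: [[gripper, x, y, z, rx, ry, rz], ...]. A call has 1 to 12 rows; each row shifts and turns the commanded pose from where the row before left it, along the tool's axes as they then stand; what a row does not reach is not made up. A row lasts 1/12 s, in which the tool goes at most 41.7 mm and 7.16 degrees, less where a joint would pass 70% of its speed; a pose out of reach is approached as far as the arm can. A call is refused whole if a number of a shift passes 41.7 or a number of a turn 0.125, either way. A call with a gripper value outside its range is refused whole. The fingers move at their own pace and stop on an object; "newtons" is the grip in N (left out, the last holds). Time passes only in rows, so rows that do not move let the fingers close. It gives the time, the measured TCP pose, the force and the opening at its end, in the units of the state.
- monitor.read_state(): the state, without advancing time (a new reading comes with each control period).
- viewer.get_image(name): name is "scene" or "top" or "wrist"; returns (picture, depth): 384x512x3 uint8, red, green, blue; 384x512 float32, mm along the optical axis (not along the pixel's ray), 0 where there is no reading.
- viewer.camera_model(name): a dict with "vfov" (degrees; the focal length in pixels is half the picture's height over the tangent of half this angle, whatever the lens; pixels are square), "cx", "cy" (the principal point, pixels), "R" (3x3) and "t" (3): a world point X has camera coordinates R X + t. Camera axes: x right, y down, z forward; pixel columns grow to the right and rows downward; lengths in mm; the calibration is good to about 2 mm. A picture is of the moment at which its call begins: read the wrist's pose just before it. camera_model takes no time and is no camera call; for the wrist camera it gives the pose at the moment of the call.
- order.job_done(): hands the job in, once; it reports no verdict.
The state is a dict: "time": time; "qpos": joint angles; "dq": joint speeds; "effort": joint torques, N m; "tcp_pos": TCP position; "eef_rot": TCP orientation; "contact_force": force on the tool from outside, world axes, zero at the start; "wrist_torque": the same for the moment, N m; "width": finger opening in mm.
Only numpy, scipy, OpenCV 4.12 (cv2) and the standard library are available. Lean on these libraries where they do the work, as an engineer would, in place of code of your own. Each camera call takes 0.05 s, during which the arm holds its last target.

## Working session

There is one attempt and no reset: what is moved stays moved. The work goes in short steps, Python scripts to look and compute and a tool call to move; the robot and the scene stay as the last step left them, time stands still between calls to the robot, and variables do not carry over. Pictures are saved under pics/ and viewed, and the job is handed in when it is done.

Besides the shell and the picture viewer there is one more tool, called after "Request:" in YAML: its name, and indented under it one key for each argument. jog_arm: Moves the arm, as the interface text tells. Its arguments: {"type":"object","properties":{"rows":{"type":"array"},"newtons":{"type":"number"}},"required":["rows"]}

```bash
ls; mkdir -p pics; cat > h.py <<'E'
import numpy as np, cv2
from workcell import monitor, viewer, order
def snap(name, fn, scale=1):
    cm=viewer.camera_model(name)
    im,d=viewer.get_image(name)
    np.savez(''+fn+'.npz',im=im,d=d,vfov=cm['vfov'],cx=cm['cx'],cy=cm['cy'],R=np.array(cm['R']),t=np.array(cm['t']))
    cv2.imwrite('pics/'+fn+'.png',cv2.resize(im[:,:,::-1],None,fx=scale,fy=scale,interpolation=cv2.INTER_CUBIC))
    return cm
def load(fn):
    return np.load(''+fn+'.npz')
def cloud(z):
    d=z['d'].astype(float);h,w=d.shape
    f=h/2/np.tan(np.radians(float(z['vfov']))/2)
    u,v=np.meshgrid(np.arange(w),np.arange(h))
    P=np.stack([(u-z['cx'])/f*d,(v-z['cy'])/f*d,d],-1)
    return (P-z['t'])@z['R']
def crop(fn,x0,y0,x1,y1,s,out):
    im=cv2.imread('pics/'+fn+'.png')
    cv2.imwrite('pics/'+out+'.png',cv2.resize(im[y0:y1,x0:x1],None,fx=s,fy=s,interpolation=cv2.INTER_CUBIC))
E
python3 - <<'E'
from h import *
s=monitor.read_state(); print(s)
for n in ['scene','top','wrist']:
    c=snap(n,n+'0'); print(n,c)
E
```

```text
pics
{'time': 0.0, 'qpos': array([ 1.21018183,  0.38383113,  0.0438395 ,  1.59958897, -0.01792675,
        1.16119354, -0.04989603]), 'dq': array([ 0.00184022,  0.0014987 ,  0.00046746, -0.00246113, -0.00093628,
        0.00118001, -0.00055991]), 'effort': array([ 3.30386329e-04, -4.33456457e+01,  1.02434345e+00, -2.49513406e+01,
        1.05945073e-02,  1.13747822e-02, -3.94061487e-06]), 'tcp_pos': array([ 168.63919986, -626.8210396 ,  251.88271928]), 'eef_rot': array([-1.57342210e+00, -1.18542135e-04, -2.87871034e+00]), 'contact_force': array([ 0.1568906 , -0.00579722,  0.13617819]), 'wrist_torque': array([ 0.02165692,  0.00107161, -0.01825128]), 'width': 85.78512795822522}
scene {'vfov': 44.90801352110977, 'cx': 256.4339527710467, 'cy': 196.61596743086713, 'R': array([[-0.03670537,  0.99920011, -0.01587015],
       [ 0.78517906,  0.01901224, -0.61897688],
       [-0.61818004, -0.03518069, -0.78524885]]), 't': array([  19.88942356, -372.48631034, 1852.08564206])}
top {'vfov': 45.296958658459346, 'cx': 260.8029112751923, 'cy': 196.0183877630328, 'R': array([[-0.02815558, -0.9993183 , -0.02387886],
       [-0.99111297,  0.03101539, -0.12935655],
       [ 0.13000898,  0.02002454, -0.99131059]]), 't': array([  32.42005737,  577.49069876, 1493.48365093])}
wrist {'vfov': 68.61947125687063, 'cx': 253.08625540306315, 'cy': 190.63951239489822, 'R': array([[ 0.25969371, -0.96568809, -0.00238718],
       [-0.93175776, -0.25121714,  0.26214009],
       [-0.25374527, -0.06585186, -0.96502688]]), 't': array([-648.54776917,  -33.98061044,  378.03130373])}
```

View pics/scene0.png

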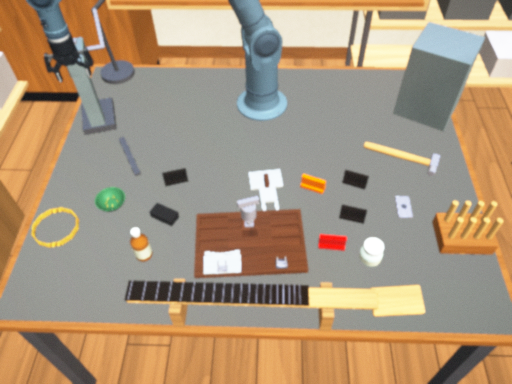

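View pics/top0.png

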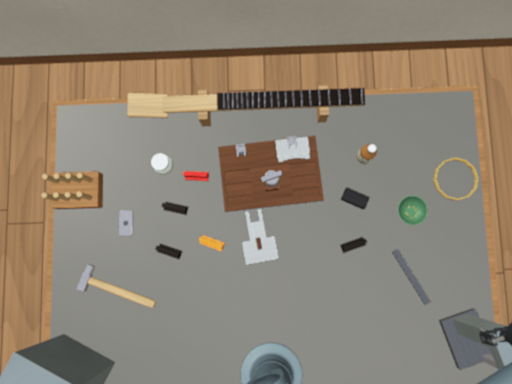

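View pics/wrist0.png

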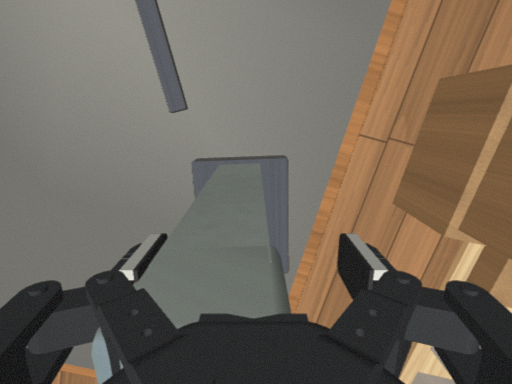

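```bash
python3 - <<'E'
from h import *
z=load('top0');P=cloud(z)
im=cv2.imread('pics/top0.png')
a=cv2.resize(im[120:280,130:400],None,fx=2.9,fy=2.9,interpolation=cv2.INTER_CUBIC);cv2.imwrite('pics/t0c.png',a)
for n,(u0,v0,u1,v1) in dict(c0=(158,198,194,220),c1=(150,240,188,264),c2=(336,234,372,256),sand=(338,184,374,212),keep=(238,204,284,270),stand=(214,132,330,215),orange=(196,232,228,254),red=(180,166,214,184),gaugearea=(272,132,314,164)).items():
    Q=P[v0:v1,u0:u1].reshape(-1,3); dd=z['d'][v0:v1,u0:u1].ravel()
    Q=Q[dd>0]
    for lo,hi in [(7,25),(28,46),(46,70),(70,300)]:
        q=Q[(Q[:,2]>lo)&(Q[:,2]<hi)]
        if len(q)>4:
            r=cv2.minAreaRect(q[:,:2].astype(np.float32)); print(n,lo,hi,len(q),np.round(r[0],1),np.round(r[1],1),round(r[2],1),'zmed',np.round(np.median(q[:,2]),1))
# floor
print(np.median(P[280:300,200:320,2]))
E
```

```text
c0 7 25 122 [545.7 301.8] [112.9  61.5] 85.7 zmed 13.5
c0 28 46 32 [548.7 306. ] [77.7 14.1] 75.7 zmed 43.7
c0 46 70 82 [549.  308.1] [79.  14.2] 75.7 zmed 48.9
c1 7 25 137 [406.1 332.5] [ 67.6 125.8] 5.4 zmed 12.9
c1 28 46 38 [404.  326.9] [76.3 13.7] 69.3 zmed 43.9
c1 46 70 81 [404.4 328.6] [79.6 13.6] 70.6 zmed 49.3
c2 7 25 133 [ 405.1 -291.4] [ 53.5 116.9] 9.2 zmed 13.2
c2 28 46 34 [ 408.7 -283.2] [13.2 80.4] 16.7 zmed 42.9
c2 46 70 82 [ 408.2 -283.5] [13.8 80.1] 17.7 zmed 49.1
sand 7 25 82 [ 567.8 -303.6] [118.5  92. ] 87.3 zmed 16.0
sand 28 46 246 [ 562.8 -297.9] [83.7 43.5] 63.8 zmed 31.3
keep 7 25 1116 [446.3  20.4] [151.6 217.7] 88.4 zmed 11.5
keep 28 46 50 [421.   28.4] [38.4 15.5] 9.7 zmed 42.5
keep 46 70 9 [420.2  27.4] [35.7 12.6] 14.6 zmed 46.9
stand 7 25 5336 [661.5 -21.8] [393.  285.6] 88.0 zmed 17.3
stand 28 46 212 [713.9 -32.3] [206.4 250.6] 34.2 zmed 30.8
stand 46 70 54 [686.  -47.5] [ 49. 203.] 69.9 zmed 55.2
stand 70 300 235 [619.6 -19.9] [44.6 55. ] 54.3 zmed 156.0
orange 7 25 125 [426.7 185.6] [104.3  63.5] 88.3 zmed 13.1
orange 28 46 32 [427.1 184.8] [78.4 14. ] 68.3 zmed 44.5
orange 46 70 78 [427.3 184.6] [79.7 13.7] 68.2 zmed 49.2
red 7 25 99 [664.8 225.5] [59.8 95.2] 0.5 zmed 13.6
red 28 46 45 [657.9 234.7] [80.3 15. ] 85.7 zmed 42.3
red 46 70 77 [657.3 234.3] [77.6 14.6] 87.2 zmed 48.8
gaugearea 7 25 758 [745.6 -97.5] [140.3 112.4] 88.2 zmed 20.2
gaugearea 28 46 135 [739.3 -97.9] [ 74.7 113.9] 5.8 zmed 29.9
0.7213444903751698
```

View pics/t0c.png

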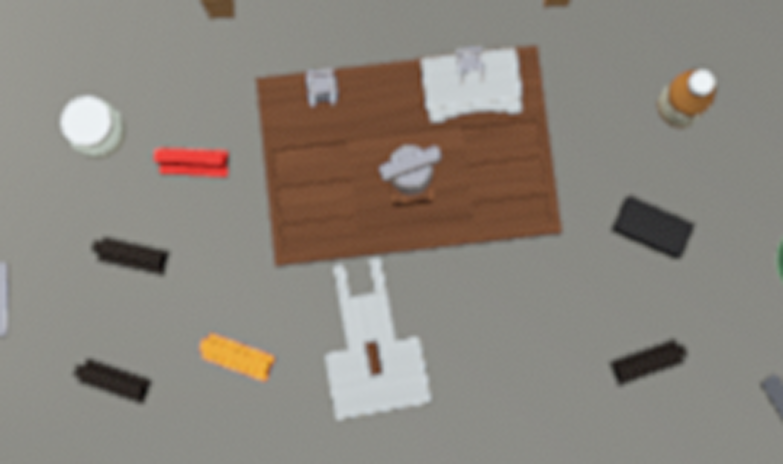

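```bash
python3 - <<'E'
from h import *
z=load('top0');P=cloud(z);im=z['im'].astype(int)
h,w=im.shape[:2]
m=np.zeros((h,w),bool); m[125:220,205:335]=True
m&=(P[...,2]>11)&(P[...,2]<24)
q=P[m]
r=cv2.minAreaRect(q[:,:2].astype(np.float32)); print(r)
# robust: restrict out keeper
m2=m&(P[...,0]>540)&((im[...,0]-im[...,2])>15)
q=P[m2][:,:2]
q=q
r=cv2.minAreaRect(q.astype(np.float32)); print(r)
def edges(yaw):
    c,s=np.cos(yaw),np.sin(yaw); a=q@np.array([c,s]); b=q@np.array([-s,c])
    return a,b
best=None
for yaw in np.radians(np.arange(-15,15,.25)):
    a,b=edges(yaw)
    e=[np.percentile(a,1),np.percentile(a,99),np.percentile(b,1),np.percentile(b,99)]
    ar=(e[1]-e[0])*(e[3]-e[2])
    if best is None or ar<best[0]: best=(ar,yaw,e)
print(np.degrees(best[1]),best[2])
# nut top
n=(P[...,2]>157)&m[0,0]|((P[...,2]>157)&(P[...,2]<185)); n[:125]=0;n[220:]=0;n[:,:205]=0;n[:,335:]=0
print(cv2.minAreaRect(P[n][:,:2].astype(np.float32)),n.sum(),np.median(P[n][:,2]))
E
```

```text
((665.2400512695312, -10.085693359375), (431.4972229003906, 325.1018371582031), 88.19793701171875)
((684.0316772460938, 4.1717987060546875), (398.3957824707031, 292.90142822265625), 88.88134002685547)
3.5 [np.float64(545.3122844679186), np.float64(764.9387804089625), np.float64(-222.5785373629575), np.float64(110.38628421480989)]
((625.1318969726562, -18.093429565429688), (25.734027862548828, 63.5936279296875), 17.65357208251953) 111 174.91822810068706
```

```bash
cat >> h.py <<'E'
from scipy.spatial.transform import Rotation as Ro
def tool():
    s=monitor.read_state(); r=s['eef_rot']; return s['tcp_pos'],Ro.from_euler('xyz',r).as_matrix(),s
def plan(target,psi,frm=None,psi0=None,lift=None,v=38):
    """rows total in tool frame: first rotate then translate combined; gives suggestion. target world mm, psi deg"""
    p,R,s=tool()
    yaw0=s['eef_rot'][2] if psi0 is None else np.radians(psi0)
    p=p if frm is None else np.array(frm,float)
    d=np.array(target,float)-p
    dy=(np.radians(psi)-yaw0+np.pi)%(2*np.pi)-np.pi
    n=int(np.ceil(max(abs(dy)/0.11,np.linalg.norm(d)/v,1)))
    rows=[]
    for k in range(n):
        y=yaw0+dy*k/n
        st=d/n
        c,sn=np.cos(y),np.sin(y)
        rows.append([round(c*st[0]+sn*st[1],1),round(-st[2],1),round(-sn*st[0]+c*st[1],1),0,round(-dy/n,4),0])
    print('p',np.round(p,1),'d',np.round(d,1),'dyaw',round(dy,3),'n',n)
    for r in rows: print(r)
    return rows
E
python3 - <<'E'
from h import *
z=load('wrist0'); C=-z['R'].T@z['t']; p,R,s=tool()
print('cam in tool',R.T@(C-p),'\n',R.T@z['R'].T, s['time'])
print(R)
plan([560,-60,330],-86.5)
E
```

```text
cam in tool [-6.62437072e+01 -1.20018170e+02 -1.04415699e-01] 
 [[ 1.49539129e-04  9.65060198e-01  2.62028228e-01]
 [ 2.98097400e-04 -2.62028262e-01  9.65060154e-01]
 [ 9.99999944e-01 -6.62043218e-05 -3.26865414e-04]] 0.15
[[-9.65651914e-01 -6.55165975e-04  2.59838318e-01]
 [-2.59839118e-01  1.98711709e-03 -9.65649877e-01]
 [ 1.16331782e-04 -9.99997811e-01 -2.08910117e-03]]
p [ 168.7 -627.   252.2] d [391.3 567.   77.8] dyaw 1.369 n 19
[np.float64(-27.6), np.float64(-4.1), np.float64(-23.5), 0, np.float64(-0.0721), 0]
[np.float64(-29.3), np.float64(-4.1), np.float64(-21.4), 0, np.float64(-0.0721), 0]
[np.float64(-30.7), np.float64(-4.1), np.float64(-19.3), 0, np.float64(-0.0721), 0]
[np.float64(-32.0), np.float64(-4.1), np.float64(-17.0), 0, np.float64(-0.0721), 0]
[np.float64(-33.2), np.float64(-4.1), np.float64(-14.6), 0, np.float64(-0.0721), 0]
[np.float64(-34.1), np.float64(-4.1), np.float64(-12.2), 0, np.float64(-0.0721), 0]
[np.float64(-34.9), np.float64(-4.1), np.float64(-9.7), 0, np.float64(-0.0721), 0]
[np.float64(-35.5), np.float64(-4.1), np.float64(-7.2), 0, np.float64(-0.
[... 218 characters left out ...]
loat64(0.6), 0, np.float64(-0.0721), 0]
[np.float64(-36.1), np.float64(-4.1), np.float64(3.2), 0, np.float64(-0.0721), 0]
[np.float64(-35.8), np.float64(-4.1), np.float64(5.8), 0, np.float64(-0.0721), 0]
[np.float64(-35.3), np.float64(-4.1), np.float64(8.4), 0, np.float64(-0.0721), 0]
[np.float64(-34.6), np.float64(-4.1), np.float64(10.9), 0, np.float64(-0.0721), 0]
[np.float64(-33.7), np.float64(-4.1), np.float64(13.3), 0, np.float64(-0.0721), 0]
[np.float64(-32.7), np.float64(-4.1), np.float64(15.7), 0, np.float64(-0.0721), 0]
[np.float64(-31.4), np.float64(-4.1), np.float64(18.1), 0, np.float64(-0.0721), 0]
[np.float64(-30.1), np.float64(-4.1), np.float64(20.3), 0, np.float64(-0.0721), 0]
```

```bash
python3 - <<'E'
from h import *
plan([610,-150,320],-86.5,v=40)
E
```

```text
p [ 168.7 -627.   252.2] d [441.3 477.   67.8] dyaw 1.369 n 17
[np.float64(-32.4), np.float64(-4.0), np.float64(-20.4), 0, np.float64(-0.0805), 0]
[np.float64(-33.9), np.float64(-4.0), np.float64(-17.7), 0, np.float64(-0.0805), 0]
[np.float64(-35.2), np.float64(-4.0), np.float64(-14.9), 0, np.float64(-0.0805), 0]
[np.float64(-36.3), np.float64(-4.0), np.float64(-12.0), 0, np.float64(-0.0805), 0]
[np.float64(-37.1), np.float64(-4.0), np.float64(-9.1), 0, np.float64(-0.0805), 0]
[np.float64(-37.7), np.float64(-4.0), np.float64(-6.0), 0, np.float64(-0.0805), 0]
[np.float64(-38.1), np.float64(-4.0), np.float64(-3.0), 0, np.float64(-0.0805), 0]
[np.float64(-38.2), np.float64(-4.0), np.float64(0.1), 0, np.float64(-0.0805), 0]
[np.float64(-38.1), np.float64(-4.0), np.float64(3.2), 0, np.float64(-0.0805), 0]
[np.float64(-37.7), np.float64(-4.0), np.float64(6.2), 0, np.float64(-0.0805), 0]
[np.float64(-37.1), np.float64(-4.0), np.float64(9.2), 0, np.float64(-0.0805), 0]
[np.float64(-36.2), np.float64(-4.0), np.float64(12.2), 0, np.float64(-0.0805), 0]
[np.float64(-35.1), np.float64(-4.0), np.float64(15.1), 0, np.float64(-0.0805), 0]
[np.float64(-33.8), np.float64(-4.0), np.float64(17.8), 0, np.float64(-0.0805), 0]
[np.float64(-32.3), np.float64(-4.0), np.float64(20.5), 0, np.float64(-0.0805), 0]
[np.float64(-30.5), np.float64(-4.0), np.float64(23.0), 0, np.float64(-0.0805), 0]
[np.float64(-28.6), np.float64(-4.0), np.float64(25.4), 0, np.float64(-0.0805), 0]
```

Request:
jog_arm:
  rows:
    - [100,0,-30,0,0,0,0]
    - [100,-32,-4,-20,0,-0.08,0]
    - [100,-34,-4,-18,0,-0.08,0]
    - [100,-35,-4,-15,0,-0.08,0]
    - [100,-36,-4,-12,0,-0.08,0]
    - [100,-37,-4,-9,0,-0.08,0]
    - [100,-38,-4,-6,0,-0.08,0]
    - [100,-38,-4,-3,0,-0.08,0]
    - [100,-38,-4,0,0,-0.08,0]
    - [100,-38,-4,3,0,-0.08,0]
    - [100,-38,-4,6,0,-0.08,0]
    - [100,-37,-4,9,0,-0.08,0]
  newtons: 60

```text
time: 1.15
tcp_pos: [454.6, -318.1, 327.2]
eef_rot: [-1.571, -0.0, -1.995]
contact_force: [0.5, 0.0, -0.1]
width: 85.6
```

Request:
jog_arm:
  rows:
    - [100,-36,0,12,0,-0.08,0]
    - [100,-35,0,15,0,-0.08,0]
    - [100,-34,0,18,0,-0.08,0]
    - [100,-32,0,20,0,-0.08,0]
    - [100,-30,0,23,0,-0.08,0]
    - [100,-28,0,25,0,-0.08,0]
    - [100,0,0,0,0,0,0]
    - [100,0,0,0,0,0,0]

```text
time: 1.82
tcp_pos: [610.8, -149.7, 326.6]
eef_rot: [-1.571, 0.002, -1.512]
contact_force: [0.2, -0.4, 0.1]
width: 85.4
```

```bash
python3 - <<'E'
from h import *
p,R,s=tool();print(p,s['eef_rot'],s['time'])
snap('wrist','w1',1.5)
E
```

```text
[ 610.8331702  -149.69339167  326.5669484 ] [-1.57120743  0.00244397 -1.51218715] 1.8167
```

View pics/w1.png

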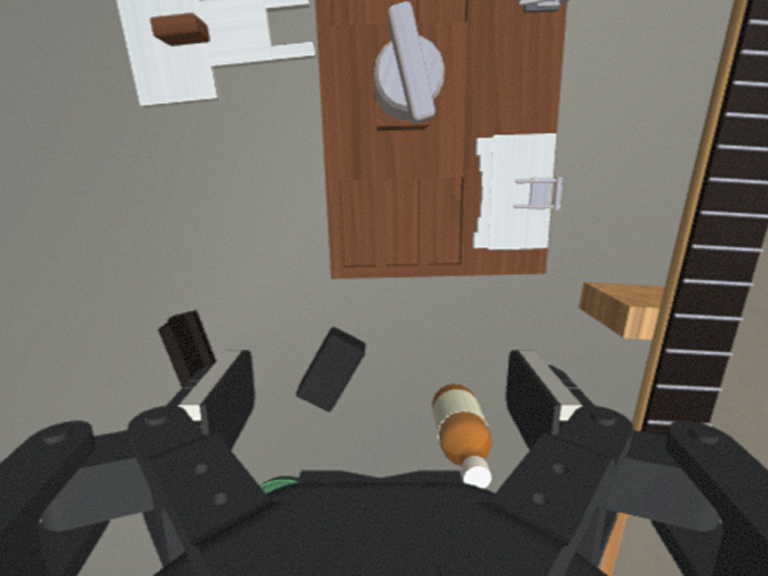

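```bash
cat > fitstand.py <<'E'
from h import *
from scipy.optimize import minimize
def model(xy,p):
    c,s=np.cos(p[2]),np.sin(p[2]); d=xy-p[:2]
    x=d[:,0]*c+d[:,1]*s; y=-d[:,0]*s+d[:,1]*c
    e=0.7
    def box(x0,x1,y0,y1):
        sg=lambda a:1/(1+np.exp(-a/e))
        return sg(x-x0)*sg(x1-x)*sg(y-y0)*sg(y1-y)
    h=18*box(-75,150,-168,168)
    for cx in (-44,0,44):
        for cy in (-112,112):
            h=h-10*box(cx-17,cx+17,cy-44,cy+44)
    return h,x,y
def fit(fn,p0=(620,-18,0.06)):
    z=load(fn);P=cloud(z).reshape(-1,3);d=z['d'].ravel();
    rr=np.arange(len(d))//512
    P=P[(d>0)&(rr<215)]
    h,x,y=model(P[:,:2],p0)
    k=(x>-100)&(x<72)&(y>-195)&(y<-32)&(P[:,2]<30)&(P[:,2]>-15)
    Q=P[k]
    b0=np.median(P[(x<-85)&(x>-110)&(y<-40)&(P[:,2]<12)&(y>-160)][:,2]); 
    def cost(p):
        h,_,_=model(Q[:,:2],p); r=Q[:,2]-h-p[3]
        return np.mean(np.minimum(r*r,60))
    best=None
    for dx in (-4,0,4):
      for dy in (-4,0,4):
        r=minimize(cost,[p0[0]+dx,p0[1]+dy,p0[2],b0],method='Nelder-Mead',options=dict(xatol=.02,fatol=1e-4,initial_simplex=[[p0[0]+dx,p0[1]+dy,p0[2],b0],[p0[0]+dx+3,p0[1]+dy,p0[2],b0],[p0[0]+dx,p0[1]+dy+3,p0[2],b0],[p0[0]+dx,p0[1]+dy,p0[2]+.03,b0],[p0[0]+dx,p0[1]+dy,p0[2],b0+1]]))
        if best is None or r.fun<best.fun: best=r
    print(fn,len(Q),best.x,best.fun)
    return best.x
if __name__=='__main__': 
    fit('w1'); fit('top0')
E
python3 fitstand.py
```

```text
w1 11622 [ 6.22035585e+02 -2.02672443e+01  8.66657786e-02 -2.25412061e-01] 1.9537223591451869
top0 2401 [ 6.20281988e+02 -2.03843078e+01  8.92602110e-02  5.65962729e-01] 13.122738217258666fitstand.py:8: RuntimeWarning: overflow encountered in exp
  sg=lambda a:1/(1+np.exp(-a/e))
```

```bash
cat >> h.py <<'E'
def webs(fn,xy,rad=60,zlo=40,zhi=60,rmax=400):
    z=load(fn);P=cloud(z);P=P[:rmax].reshape(-1,3);d=z['d'][:rmax].ravel()
    k=(d>0)&(np.hypot(P[:,0]-xy[0],P[:,1]-xy[1])<rad)&(P[:,2]>zlo)&(P[:,2]<zhi)
    q=P[k]; r=cv2.minAreaRect(q[:,:2].astype(np.float32)); 
    (w,h),a=r[1],r[2]
    if h>w: a+=90
    a=(a+90)%180-90
    print(fn,len(q),'c',np.round(r[0],1),'size',np.round(r[1],1),'long heading',round(a,1),'z',round(np.median(q[:,2]),1))
    return r[0],a
E
python3 - <<'E'
from h import *
webs('w1',(408,-283)); webs('top0',(408,-283))
plan([408,-283,200],-72.3)
E
```

```text
w1 451 c [ 408.3 -277.4] size [15.4 66.5] long heading -72.8 z 47.4
top0 108 c [ 408.2 -283.6] size [13.8 80.2] long heading -72.3 z 48.1
p [ 609.7 -152.8  326.6] d [-201.7 -130.2 -126.6] dyaw 0.255 n 8
[np.float64(14.9), np.float64(15.8), np.float64(-26.1), 0, np.float64(-0.0318), 0]
[np.float64(14.1), np.float64(15.8), np.float64(-26.5), 0, np.float64(-0.0318), 0]
[np.float64(13.2), np.float64(15.8), np.float64(-27.0), 0, np.float64(-0.0318), 0]
[np.float64(12.3), np.float64(15.8), np.float64(-27.4), 0, np.float64(-0.0318), 0]
[np.float64(11.5), np.float64(15.8), np.float64(-27.7), 0, np.float64(-0.0318), 0]
[np.float64(10.6), np.float64(15.8), np.float64(-28.1), 0, np.float64(-0.0318), 0]
[np.float64(9.7), np.float64(15.8), np.float64(-28.4), 0, np.float64(-0.0318), 0]
[np.float64(8.8), np.float64(15.8), np.float64(-28.7), 0, np.float64(-0.0318), 0]
```

```bash
python3 - <<'E'
from h import *
plan([426,-340,230],-72.3)
E
```

```text
p [ 609.7 -152.8  326.6] d [-183.7 -187.2  -96.6] dyaw 0.255 n 8
[np.float64(22.1), np.float64(12.1), np.float64(-24.2), 0, np.float64(-0.0318), 0]
[np.float64(21.3), np.float64(12.1), np.float64(-24.9), 0, np.float64(-0.0318), 0]
[np.float64(20.5), np.float64(12.1), np.float64(-25.6), 0, np.float64(-0.0318), 0]
[np.float64(19.7), np.float64(12.1), np.float64(-26.2), 0, np.float64(-0.0318), 0]
[np.float64(18.9), np.float64(12.1), np.float64(-26.8), 0, np.float64(-0.0318), 0]
[np.float64(18.0), np.float64(12.1), np.float64(-27.4), 0, np.float64(-0.0318), 0]
[np.float64(17.1), np.float64(12.1), np.float64(-28.0), 0, np.float64(-0.0318), 0]
[np.float64(16.2), np.float64(12.1), np.float64(-28.5), 0, np.float64(-0.0318), 0]
```

Request:
jog_arm:
  rows:
    - [100,22,12,-24,0,-0.032,0]
    - [100,21,12,-25,0,-0.032,0]
    - [100,20,12,-26,0,-0.032,0]
    - [100,20,12,-26,0,-0.032,0]
    - [100,19,12,-27,0,-0.032,0]
    - [100,18,12,-27,0,-0.032,0]
    - [100,17,12,-28,0,-0.032,0]
    - [100,16,12,-28,0,-0.032,0]
    - [100,0,0,0,0,0,0]
    - [100,0,0,0,0,0,0]
    - [100,0,0,0,0,0,0]

```text
time: 2.78
tcp_pos: [424.7, -340.9, 231.4]
eef_rot: [-1.571, -0.0, -1.267]
contact_force: [0.6, 0.9, -0.3]
width: 85.2
```

```bash
python3 - <<'E'
from h import *
p,R,s=tool();print(p,s['eef_rot'],s['dq'].max())
snap('wrist','w2',1.5)
c,a=webs('w2',(408,-283))
E
```

```text
[ 424.65423572 -340.94567807  231.39719109] [-1.57093058e+00 -1.27256394e-04 -1.26695736e+00] 0.0017245940125941346
w2 1008 c [ 410.2 -284.1] size [13.  78.7] long heading -72.7 z 47.4
```

View pics/w2.png

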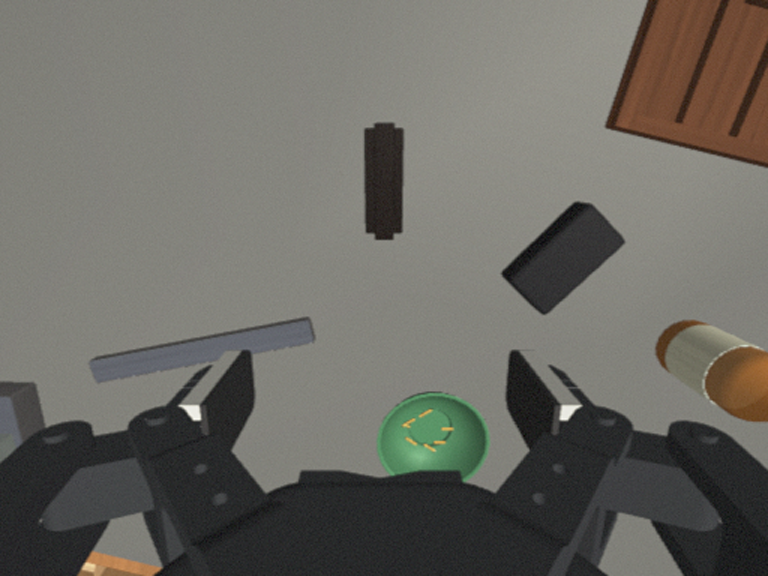

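Request:
jog_arm:
  rows:
    - [100,-29,0,1.6,0,0,0]
    - [100,-29.5,20,1.6,0,0,0]
    - [100,0,38,0,0,0,0]
    - [100,0,38,0,0,0,0]
    - [100,0,38,0,0,0,0]
    - [100,0,30,0,0,0,0]
    - [100,0,18,0,0,0,0]
    - [100,0,8,0,0,0,0]
    - [100,0,0,0,0,0,0]
    - [60,0,0,0,0,0,0]
    - [30,0,0,0,0,0,0]
    - [10,0,0,0,0,0,0]

```text
time: 3.83
tcp_pos: [413.0, -283.9, 43.2]
eef_rot: [-1.568, -0.003, -1.263]
contact_force: [0.2, -0.6, -0.8]
width: 51.7
```

Request:
jog_arm:
  rows:
    - [0,0,0,0,0,0,0]
    - [0,0,0,0,0,0,0]
    - [0,0,0,0,0,0,0]
    - [0,0,0,0,0,0,0]
    - [0,0,0,0,0,0,0]

```text
time: 4.25
tcp_pos: [411.9, -283.5, 42.1]
eef_rot: [-1.57, -0.001, -1.263]
contact_force: [-1.1, 1.5, 6.7]
width: 12.8
```

Request:
jog_arm:
  rows:
    - [0,0,-20,0,0,0,0]
    - [0,0,-30,0,0,0,0]
    - [0,0,-30,0,0,0,0]
    - [0,0,0,0,0,0,0]
    - [0,0,0,0,0,0,0]

```text
time: 4.67
tcp_pos: [412.5, -283.7, 122.8]
eef_rot: [-1.569, -0.003, -1.263]
contact_force: [-1.3, -0.6, -2.5]
width: 13.2
```

```bash
python3 - <<'E'
from h import *
p,R,s=tool();print(p,s['eef_rot'],s['width'],s['contact_force'])
plan([675.5,-128.1,122],np.degrees(.0867-np.pi/2))
snap('scene','s1',1)
crop('s1',150,120,350,290,4,'s1c')
E
```

```text
[ 412.45091011 -283.74252095  122.76458474] [-1.56853511 -0.00329338 -1.26288347] 13.205680659437206 [-1.26765249 -0.64101515 -2.469061  ]
p [ 412.5 -283.7  122.8] d [263.  155.6  -0.8] dyaw -0.221 n 9
[np.float64(-7.6), np.float64(0.1), np.float64(33.1), 0, np.float64(0.0246), 0]
[np.float64(-8.4), np.float64(0.1), np.float64(32.9), 0, np.float64(0.0246), 0]
[np.float64(-9.2), np.float64(0.1), np.float64(32.7), 0, np.float64(0.0246), 0]
[np.float64(-10.0), np.float64(0.1), np.float64(32.4), 0, np.float64(0.0246), 0]
[np.float64(-10.8), np.float64(0.1), np.float64(32.2), 0, np.float64(0.0246), 0]
[np.float64(-11.6), np.float64(0.1), np.float64(31.9), 0, np.float64(0.0246), 0]
[np.float64(-12.4), np.float64(0.1), np.float64(31.6), 0, np.float64(0.0246), 0]
[np.float64(-13.2), np.float64(0.1), np.float64(31.3), 0, np.float64(0.0246), 0]
[np.float64(-13.9), np.float64(0.1), np.float64(31.0), 0, np.float64(0.0246), 0]
```

View pics/s1c.png

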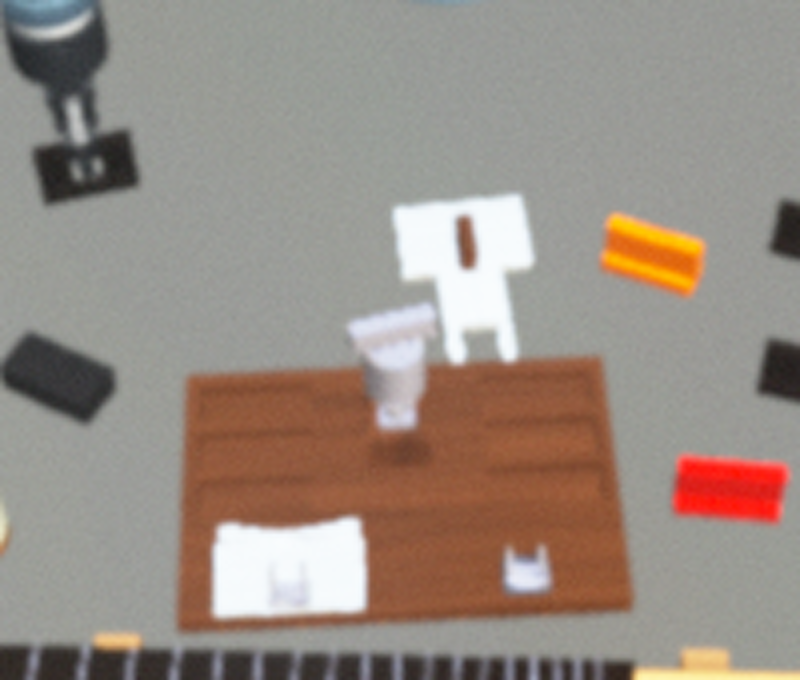

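Request:
jog_arm:
  rows:
    - [0,-7.6,0,33,0,0.0246,0]
    - [0,-8.4,0,33,0,0.0246,0]
    - [0,-9.2,0,32.7,0,0.0246,0]
    - [0,-10,0,32.4,0,0.0246,0]
    - [0,-10.8,0,32.2,0,0.0246,0]
    - [0,-11.6,0,32,0,0.0246,0]
    - [0,-12.4,0,31.6,0,0.0246,0]
    - [0,-13.2,0,31.3,0,0.0246,0]
    - [0,-14,0,31,0,0.0246,0]
    - [0,0,0,0,0,0,0]
    - [0,0,0,0,0,0,0]
    - [0,0,0,0,0,0,0]

```text
time: 5.72
tcp_pos: [672.5, -127.2, 118.3]
eef_rot: [-1.576, 0.001, -1.483]
contact_force: [-0.5, -1.1, -0.9]
width: 13.0
```

```bash
python3 - <<'E'
from h import *
p,R,s=tool();print(p,s['eef_rot'],s['width'],s['contact_force'])
snap('wrist','w3',1.5)
E
```

```text
[ 672.51255008 -127.20149406  118.32061813] [-1.57614986e+00  7.01700293e-04 -1.48311334e+00] 13.016423688957282 [-0.45235637 -1.14267591 -0.92678132]
```

View pics/w3.png

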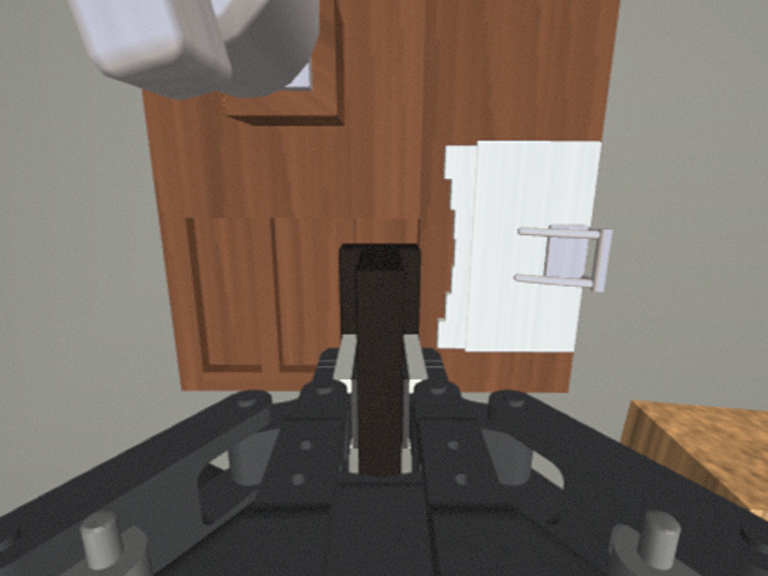

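```bash
sed -i 's/rr<215/rr<260/' fitstand.py; python3 - <<'E' 2>/dev/null
from fitstand import *
p=fit('w3',(622,-20,.087))
z=load('w3');P=cloud(z).reshape(-1,3);d=z['d'].ravel()
c,s=np.cos(p[2]),np.sin(p[2]); D=P[:,:2]-p[:2]; x=D[:,0]*c+D[:,1]*s; y=-D[:,0]*s+D[:,1]*c
k=(d>0)&(abs(x-44)<25)&(y>-105)&(y<-55)&(P[:,2]>60)&(P[:,2]<140)
for lo,hi in [(70,100),(100,115),(115,135)]:
    kk=k&(P[:,2]>lo)&(P[:,2]<hi)
    if kk.sum()>5: print(lo,hi,kk.sum(),'x',np.percentile(x[kk],[1,50,99]).round(1),'y max',np.percentile(y[kk],[50,98]).round(1),'z',np.median(P[kk,2]))
print('tcp in stand', c*(672.51-p[0])+s*(-127.2-p[1]), -s*(672.51-p[0])+c*(-127.2-p[1]))
E
```

```text
w3 26576 [ 6.21899926e+02 -2.02541757e+01  8.55216087e-02 -1.30666518e-01] 1.7336912697383309
70 100 1569 x [26.4 40.5 55.9] y max [-82.1 -70.9] z 89.48303796836778
100 115 667 x [21.9 41.7 61.1] y max [-99.8 -70.9] z 108.63918870191567
115 135 3440 x [22.9 41.4 60.3] y max [-93.3 -71.1] z 123.59722185434829
tcp in stand 41.29007333063874 -110.87794542130219
```

Request:
jog_arm:
  rows:
    - [0,1,10,2.7,0,0,0]
    - [0,0,16,0,0,0,0]
    - [0,0,15,0,0,0,0]
    - [0,0,7,0,0,0,0]
    - [0,0,0,0,0,0,0]
    - [0,0,0,0,0,0,0]
    - [0,0,0,0,0,0,0]

```text
time: 6.35
tcp_pos: [677.6, -128.1, 73.5]
eef_rot: [-1.57, 0.0, -1.484]
contact_force: [0.1, 0.8, -1.3]
width: 12.8
```

```bash
cat >> h.py <<'E'
ST=(621.95,-20.26,0.0861)
def instand(p=None,psi=None):
    q,R,s=tool(); p=q if p is None else np.array(p,float)
    c,sn=np.cos(ST[2]),np.sin(ST[2]); d=p[:2]-np.array(ST[:2])
    psi=s['eef_rot'][2]
    print('stand x,y',round(c*d[0]+sn*d[1],2),round(-sn*d[0]+c*d[1],2),'z',p[2].round(2),'yaw err',round(psi+np.pi/2-ST[2],4),'rp',s['eef_rot'][:2].round(4),'w',round(s['width'],1),'F',s['contact_force'].round(1),'t',s['time'])
E
python3 -c "
from h import *
instand()"
```

```text
stand x,y 46.18 -112.21 z 73.49 yaw err 0.0006 rp [-1.5701e+00  1.0000e-04] w 12.8 F [ 0.1  0.8 -1.3] t 6.35
```

Request:
jog_arm:
  rows:
    - [0,0,0,-2.2,0,0,0]
    - [0,0,4,0,0,0,0]
    - [0,0,4,0,0,0,0]
    - [0,0,0,0,0,0,0]
    - [0,0,0,0,0,0,0]
    - [0,0,0,0,0,0,0]

```text
time: 6.85
tcp_pos: [675.1, -128.3, 65.2]
eef_rot: [-1.571, 0.0, -1.484]
contact_force: [0.3, 0.2, -1.3]
width: 13.0
```

```bash
python3 -c "
from h import *
instand()"
```

```text
stand x,y 43.61 -112.24 z 65.2 yaw err 0.0005 rp [-1.5709e+00  1.0000e-04] w 13.0 F [ 0.3  0.2 -1.3] t 6.85
```

Request:
jog_arm:
  rows:
    - [0,0,3,0,0,0,0]
    - [0,0,3,0,0,0,0]
    - [0,0,3,0,0,0,0]
    - [0,0,3,0,0,0,0]
    - [0,0,2,0,0,0,0]
    - [0,0,1,0,0,0,0]
    - [0,0,0,0,0,0,0]
    - [0,0,0,0,0,0,0]

```text
time: 7.52
tcp_pos: [675.1, -128.3, 50.3]
eef_rot: [-1.571, 0.0, -1.484]
contact_force: [-0.1, 0.5, 0.1]
width: 13.0
```

```bash
python3 -c "
from h import *
instand()"
```

```text
stand x,y 43.67 -112.22 z 50.31 yaw err 0.0006 rp [-1.5707  0.    ] w 13.0 F [-0.1  0.5  0.1] t 7.5167
```

Request:
jog_arm:
  rows:
    - [15,0,0.5,0,0,0,0]
    - [30,0,0,0,0,0,0]
    - [38,0,0,0,0,0,0]
    - [38,0,0,0,0,0,0]
    - [38,0,-5,0,0,0,0]
    - [38,0,-20,0,0,0,0]
    - [38,0,-30,0,0,0,0]
    - [60,0,-38,0,0,0,0]
    - [100,0,-40,0,0,0,0]
    - [100,0,-40,0,0,0,0]
    - [100,0,-7,0,0,0,0]

```text
time: 8.43
tcp_pos: [680.1, -128.5, 240.2]
eef_rot: [-1.555, -0.004, -1.484]
contact_force: [0.9, 0.4, 1.5]
width: 79.0
```

```bash
python3 -c "
from h import *
instand()
plan([533,244,230],-104.3,v=40)
snap('top','t1')
for c in [(549,308),(404,328.6),(675,-128)]: webs('t1',c)
"
```

```text
stand x,y 48.6 -112.84 z 240.19 yaw err 0.0003 rp [-1.5551 -0.0037] w 79.0 F [0.9 0.4 1.5] t 8.4333
p [ 680.1 -128.5  240.2] d [-147.1  372.5  -10.2] dyaw -0.336 n 11
[np.float64(-34.9), np.float64(0.9), np.float64(-10.4), 0, np.float64(0.0305), 0]
[np.float64(-34.6), np.float64(0.9), np.float64(-11.5), 0, np.float64(0.0305), 0]
[np.float64(-34.2), np.float64(0.9), np.float64(-12.5), 0, np.float64(0.0305), 0]
[np.float64(-33.8), np.float64(0.9), np.float64(-13.5), 0, np.float64(0.0305), 0]
[np.float64(-33.4), np.float64(0.9), np.float64(-14.6), 0, np.float64(0.0305), 0]
[np.float64(-32.9), np.float64(0.9), np.float64(-15.6), 0, np.float64(0.0305), 0]
[np.float64(-32.4), np.float64(0.9), np.float64(-16.6), 0, np.float64(0.0305), 0]
[np.float64(-31.9), np.float64(0.9), np.float64(-17.6), 0, np.float64(0.0305), 0]
[np.float64(-31.3), np.float64(0.9), np.float64(-18.5), 0, np.float64(0.0305), 0]
[np.float64(-30.8), np.float64(0.9), np.float64(-19.5), 0, np.float64(0.0305), 0]
[np.float64(-30.1), np.float64(0.9), np.float64(-20.4), 0, np.float64(0.0305), 0]
t1 103 c [549.1 307.9] size [80.3 13.9] long heading 75.5 z 47.5
t1 107 c [404.1 328.2] size [80.8 13.7] long heading 69.9 z 48.1
t1 58 c [ 671.2 -109.6] size [14.7 42.8] long heading -86.0 z 55.5
```

Request:
jog_arm:
  rows:
    - [100,-35,0,-10,0,0.03,0]
    - [100,-35,0,-11,0,0.03,0]
    - [100,-34,0,-12,0,0.03,0]
    - [100,-34,0,-13,0,0.03,0]
    - [100,-33,0,-15,0,0.03,0]
    - [100,-33,0,-16,0,0.03,0]
    - [100,-32,0,-17,0,0.03,0]
    - [100,-32,0,-18,0,0.03,0]
    - [100,-31,0,-19,0,0.03,0]
    - [100,-30,0,-20,0,0.03,0]
    - [100,-30,0,-21,0,0.03,0]
    - [100,0,0,0,0,0,0]

```text
time: 9.48
tcp_pos: [519.1, 253.4, 229.6]
eef_rot: [-1.575, 0.005, -1.8]
contact_force: [-1.0, 1.2, 0.2]
width: 85.3
```

Request:
jog_arm:
  rows:
    - [100,0,0,0,0,0,0]
    - [100,0,0,0,0,0,0]
    - [100,0,0,0,0,0,0]

```text
time: 9.73
tcp_pos: [525.9, 240.7, 229.0]
eef_rot: [-1.571, -0.002, -1.817]
contact_force: [-0.4, -0.2, -0.3]
width: 85.3
```

```bash
python3 -c "
from h import *
instand()
snap('wrist','w4',1.5)
print(tool()[0])
webs('w4',(549,308))
snap('top','t2',1.5)
"
```

```text
stand x,y -73.2 268.27 z 229.02 yaw err -0.3323 rp [-1.5711 -0.0017] w 85.3 F [-0.4 -0.2 -0.3] t 9.7333
[526.19033245 240.4872029  229.12942838]
w4 1086 c [551.5 307.3] size [79.5 13.4] long heading 76.0 z 47.5
```

View pics/t2.png

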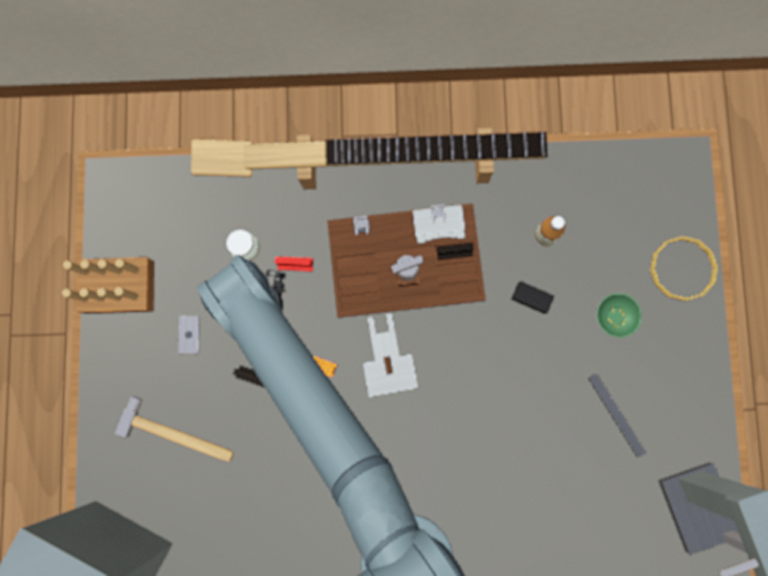

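View pics/w4.png

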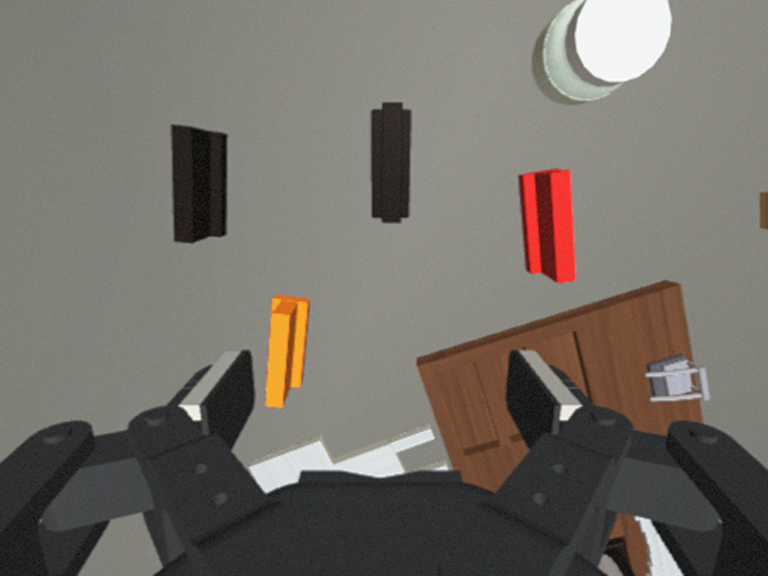

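Request:
jog_arm:
  rows:
    - [100,-35,10,4,0,0,0]
    - [100,-36,20,4,0,0,0]
    - [100,0,35,0,0,0,0]
    - [100,0,35,0,0,0,0]
    - [100,0,25,0,0,0,0]
    - [100,0,10,0,0,0,0]
    - [100,0,0,0,0,0,0]
    - [100,0,0,0,0,0,0]
    - [100,0,0,0,0,0,0]

```text
time: 10.58
tcp_pos: [552.0, 310.5, 97.1]
eef_rot: [-1.568, 0.003, -1.815]
contact_force: [-0.1, 0.5, 0.4]
width: 85.5
```

Request:
jog_arm:
  rows:
    - [100,3,20,0,0,0,0]
    - [100,0,20,0,0,0,0]
    - [100,0,10,0,0,0,0]
    - [100,0,5,0,0,0,0]
    - [60,0,0,0,0,0,0]
    - [30,0,0,0,0,0,0]
    - [0,0,0,0,0,0,0]
    - [0,0,0,0,0,0,0]
    - [0,0,0,0,0,0,0]
    - [0,0,0,0,0,0,0]
    - [0,0,0,0,0,0,0]
    - [0,0,0,0,0,0,0]

```text
time: 11.58
tcp_pos: [550.1, 307.3, 40.6]
eef_rot: [-1.57, 0.001, -1.814]
contact_force: [-0.3, 0.0, 2.7]
width: 13.2
```

```bash
python3 -c "
from h import *
instand();p=tool()[0];print(p)
d=p[:2]-np.array([551.5,307.3]); print('along',d@[-.243,-.970],'across',d@[.97,-.243])
"
```

```text
stand x,y -43.39 332.55 z 40.56 yaw err -0.3296 rp [-1.5697e+00  9.0000e-04] w 13.2 F [-0.3  0.   2.7] t 11.5833
[550.12290123 307.32594669  40.56285276]
along 0.3094667104102914 across -1.3420908561403746
```

Request:
jog_arm:
  rows:
    - [0,0,-20,0,0,0,0]
    - [0,0,-35,0,0,0,0]
    - [0,0,-40,0,0,0,0]
    - [0,0,-40,0,0,0,0]
    - [0,0,-40,0,0,0,0]
    - [0,0,-20,0,0,0,0]
    - [0,0,0,0,0,0,0]
    - [0,0,0,0,0,0,0]

```text
time: 12.25
tcp_pos: [549.9, 307.5, 236.4]
eef_rot: [-1.568, 0.002, -1.814]
contact_force: [0.4, 0.8, -1.3]
width: 13.0
```

```bash
python3 -c "
from h import *
instand();p=tool()[0];print(p)
plan([631.6,-131.8,235],-85.07,v=40)
"
```

```text
stand x,y -43.56 332.74 z 236.36 yaw err -0.3294 rp [-1.5684  0.0019] w 13.0 F [ 0.4  0.8 -1.3] t 12.25
[549.93804683 307.50082254 236.36150821]
p [549.9 307.5 236.4] d [  81.7 -439.3   -1.4] dyaw 0.329 n 12
[np.float64(33.9), np.float64(0.1), np.float64(15.4), 0, np.float64(-0.0274), 0]
[np.float64(34.3), np.float64(0.1), np.float64(14.5), 0, np.float64(-0.0274), 0]
[np.float64(34.7), np.float64(0.1), np.float64(13.5), 0, np.float64(-0.0274), 0]
[np.float64(35.0), np.float64(0.1), np.float64(12.6), 0, np.float64(-0.0274), 0]
[np.float64(35.4), np.float64(0.1), np.float64(11.6), 0, np.float64(-0.0274), 0]
[np.float64(35.7), np.float64(0.1), np.float64(10.6), 0, np.float64(-0.0274), 0]
[np.float64(36.0), np.float64(0.1), np.float64(9.7), 0, np.float64(-0.0274), 0]
[np.float64(36.2), np.float64(0.1), np.float64(8.7), 0, np.float64(-0.0274), 0]
[np.float64(36.4), np.float64(0.1), np.float64(7.7), 0, np.float64(-0.0274), 0]
[np.float64(36.6), np.float64(0.1), np.float64(6.7), 0, np.float64(-0.0274), 0]
[np.float64(36.8), np.float64(0.1), np.float64(5.7), 0, np.float64(-0.0274), 0]
[np.float64(36.9), np.float64(0.1), np.float64(4.6), 0, np.float64(-0.0274), 0]
```

Request:
jog_arm:
  rows:
    - [0,34,-8,15.4,0,-0.0274,0]
    - [0,34.3,-8,14.5,0,-0.0274,0]
    - [0,34.7,0,13.5,0,-0.0274,0]
    - [0,35,0,12.6,0,-0.0274,0]
    - [0,35.4,0,11.6,0,-0.0274,0]
    - [0,35.7,0,10.6,0,-0.0274,0]
    - [0,36,0,9.7,0,-0.0274,0]
    - [0,36.2,0,8.7,0,-0.0274,0]
    - [0,36.4,0,7.7,0,-0.0274,0]
    - [0,36.6,0,6.7,0,-0.0274,0]
    - [0,36.8,0,5.7,0,-0.0274,0]
    - [0,37,0,4.6,0,-0.0274,0]

```text
time: 13.25
tcp_pos: [629.0, -134.2, 247.3]
eef_rot: [-1.577, 0.002, -1.484]
contact_force: [0.6, -0.4, -0.9]
width: 12.8
```

Request:
jog_arm:
  rows:
    - [0,0,0,0,0,0,0]
    - [0,0,0,0,0,0,0]
    - [0,0,30,0,0,0,0]
    - [0,0,35,0,0,0,0]
    - [0,0,35,0,0,0,0]
    - [0,0,25,0,0,0,0]
    - [0,0,0,0,0,0,0]
    - [0,0,0,0,0,0,0]
    - [0,0,0,0,0,0,0]
    - [0,0,0,0,0,0,0]

```text
time: 14.08
tcp_pos: [632.9, -131.7, 128.3]
eef_rot: [-1.566, -0.001, -1.484]
contact_force: [-0.6, 0.6, -0.3]
width: 12.9
```

```bash
cat > held.py <<'E'
from fitstand import *
import sys,warnings; warnings.filterwarnings('ignore')
fn=sys.argv[1]; sx=float(sys.argv[2])
instand(); tp,_,s=tool(); snap('wrist',fn,1.5)
p=fit(fn,(622,-20,.087))
z=load(fn);P=cloud(z).reshape(-1,3);d=z['d'].ravel()
c,sn=np.cos(p[2]),np.sin(p[2]); D=P[:,:2]-p[:2]; x=D[:,0]*c+D[:,1]*sn; y=-D[:,0]*sn+D[:,1]*c
k=(d>0)&(abs(x-sx)<25)&(y>-105)&(y<-55)
zt=tp[2]
for lo,hi in [(-45,-26),(-15,12)]:
    kk=k&(P[:,2]>zt+lo)&(P[:,2]<zt+hi)
    if kk.sum()>5: print(lo,hi,kk.sum(),'x',np.percentile(x[kk],[1,50,99]).round(1),'y max',np.percentile(y[kk],[50,98]).round(1),'z',np.median(P[kk,2]))
d=tp[:2]-p[:2]
print('tcp in this stand', c*d[0]+sn*d[1], -sn*d[0]+c*d[1])
E
python3 held.py w5 0
```

```text
stand x,y 1.34 -112.01 z 128.29 yaw err 0.0002 rp [-1.5664e+00 -7.0000e-04] w 12.9 F [-0.6  0.6 -0.3] t 14.0833
w5 23184 [ 6.22067873e+02 -2.04932511e+01  8.38236564e-02 -1.02612691e-01] 4.344487591581101
-45 -26 1479 x [-13.    2.7  16.6] y max [-83.2 -71.1] z 101.02693003593836
-15 12 3728 x [-17.1   1.5  20.7] y max [-92.3 -71.1] z 134.91645184900312
tcp in this stand 1.4939339997542564 -111.76533755009154
```

View pics/w5.png

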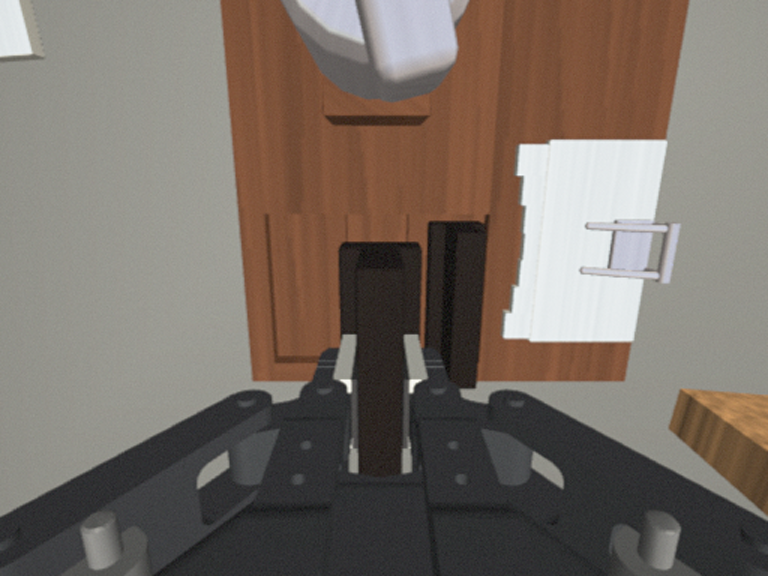

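Request:
jog_arm:
  rows:
    - [0,0.5,15,-1.4,0,0,0]
    - [0,0,20,0,0,0,0]
    - [0,0,17,0,0,0,0]
    - [0,0,10,0,0,0,0]
    - [0,0,0,0,0,0,0]
    - [0,0,0,0,0,0,0]
    - [0,0,0,0,0,0,0]
    - [0,0,0,0,0,0,0]
    - [0,0,0,0,0,0,0]

```text
time: 14.88
tcp_pos: [630.8, -133.1, 65.3]
eef_rot: [-1.568, -0.001, -1.485]
contact_force: [-0.6, -0.6, -1.7]
width: 12.7
```

```bash
python3 -c "
from h import *
instand()"
```

```text
stand x,y -0.91 -113.2 z 65.29 yaw err -0.0007 rp [-1.5682e+00 -7.0000e-04] w 12.7 F [-0.6 -0.6 -1.7] t 14.8833
```

Request:
jog_arm:
  rows:
    - [0,-1,0,0.8,0,0,0]
    - [0,0,3,0,0,0,0]
    - [0,0,3,0,0,0,0]
    - [0,0,3,0,0,0,0]
    - [0,0,3,0,0,0,0]
    - [0,0,3,0,0,0,0]
    - [0,0,1.5,0,0,0,0]
    - [0,0,0,0,0,0,0]
    - [0,0,0,0,0,0,0]
    - [0,0,0,0,0,0,0]

```text
time: 15.72
tcp_pos: [630.3, -132.0, 48.5]
eef_rot: [-1.572, -0.0, -1.486]
contact_force: [-2.6, 1.0, 6.5]
width: 12.9
```

```bash
python3 -c "
from h import *
instand()"
```

```text
stand x,y -1.28 -112.01 z 48.54 yaw err -0.0008 rp [-1.5717e+00 -4.0000e-04] w 12.9 F [-2.6  1.   6.5] t 15.7167
```

Request:
jog_arm:
  rows:
    - [20,0,0,0,0,0,0]
    - [32,0,0,0,0,0,0]
    - [32,0,0,0,0,0,0]
    - [32,0,-4,0,0,0,0]
    - [32,0,-15,0,0,0,0]
    - [32,0,-30,0,0,0,0]
    - [60,0,-38,0,0,0,0]
    - [100,0,-40,0,0,0,0]
    - [100,0,-40,0,0,0,0]
    - [100,0,-20,0,0,0,0]

```text
time: 16.55
tcp_pos: [633.3, -131.9, 242.1]
eef_rot: [-1.561, -0.003, -1.485]
contact_force: [1.2, 0.1, 1.2]
width: 74.3
```

```bash
python3 -c "
from h import *
instand()
webs('w4',(404,328))
plan([381,266,235],-110,v=40)
"
```

```text
stand x,y 1.74 -112.19 z 242.15 yaw err -0.0004 rp [-1.5608 -0.0027] w 74.3 F [1.2 0.1 1.2] t 16.55
w4 1256 c [406.6 329.3] size [79.8 15.2] long heading 70.2 z 47.4
p [ 633.3 -131.9  242.1] d [-252.3  397.9   -7.1] dyaw -0.435 n 12
[np.float64(-34.8), np.float64(0.6), np.float64(-18.1), 0, np.float64(0.0362), 0]
[np.float64(-34.2), np.float64(0.6), np.float64(-19.4), 0, np.float64(0.0362), 0]
[np.float64(-33.4), np.float64(0.6), np.float64(-20.6), 0, np.float64(0.0362), 0]
[np.float64(-32.7), np.float64(0.6), np.float64(-21.8), 0, np.float64(0.0362), 0]
[np.float64(-31.9), np.float64(0.6), np.float64(-23.0), 0, np.float64(0.0362), 0]
[np.float64(-31.0), np.float64(0.6), np.float64(-24.1), 0, np.float64(0.0362), 0]
[np.float64(-30.1), np.float64(0.6), np.float64(-25.2), 0, np.float64(0.0362), 0]
[np.float64(-29.2), np.float64(0.6), np.float64(-26.3), 0, np.float64(0.0362), 0]
[np.float64(-28.2), np.float64(0.6), np.float64(-27.3), 0, np.float64(0.0362), 0]
[np.float64(-27.2), np.float64(0.6), np.float64(-28.3), 0, np.float64(0.0362), 0]
[np.float64(-26.2), np.float64(0.6), np.float64(-29.3), 0, np.float64(0.0362), 0]
[np.float64(-25.1), np.float64(0.6), np.float64(-30.2), 0, np.float64(0.0362), 0]
```

Request:
jog_arm:
  rows:
    - [100,-35,-3,-18,0,0.036,0]
    - [100,-34,0,-19.4,0,0.036,0]
    - [100,-33.4,0,-20.6,0,0.036,0]
    - [100,-32.7,0,-21.8,0,0.036,0]
    - [100,-32,0,-23,0,0.036,0]
    - [100,-31,0,-24,0,0.036,0]
    - [100,-30,0,-25,0,0.036,0]
    - [100,-29,0,-26,0,0.036,0]
    - [100,-28,0,-27,0,0.036,0]
    - [100,-27,0,-28,0,0.036,0]
    - [100,-26,0,-29,0,0.036,0]
    - [100,-25,0,-30,0,0.036,0]

```text
time: 17.55
tcp_pos: [377.8, 266.1, 238.6]
eef_rot: [-1.568, 0.001, -1.919]
contact_force: [0.8, 0.6, 0.2]
width: 85.3
```

Request:
jog_arm:
  rows:
    - [100,0,0,0,0,0,0]
    - [100,0,0,0,0,0,0]
    - [100,0,0,0,0,0,0]
    - [100,0,0,0,0,0,0]

```text
time: 17.88
tcp_pos: [380.0, 263.3, 237.7]
eef_rot: [-1.57, -0.0, -1.92]
contact_force: [0.5, -1.1, 0.6]
width: 85.0
```

```bash
python3 -c "
from h import *
p,R,s=tool();print(p,s['eef_rot'])
snap('wrist','w6',1.5)
c,a=webs('w6',(405,328),80)
y=s['eef_rot'][2]; d=np.array(c)-p[:2]; print('x',d@[np.cos(y),np.sin(y)],'z',d@[-np.sin(y),np.cos(y)],'dyaw',a-180-np.degrees(y))
"
```

```text
[379.97799884 263.3039011  237.65576839] [-1.56979440e+00 -2.42880210e-04 -1.91959993e+00]
w6 1084 c [405.7 372.2] size [74.8 14.1] long heading 70.4 z 47.4
x -111.08752185544658 z -13.016715542149342 dyaw 0.3689544101429476
```

View pics/w6.png

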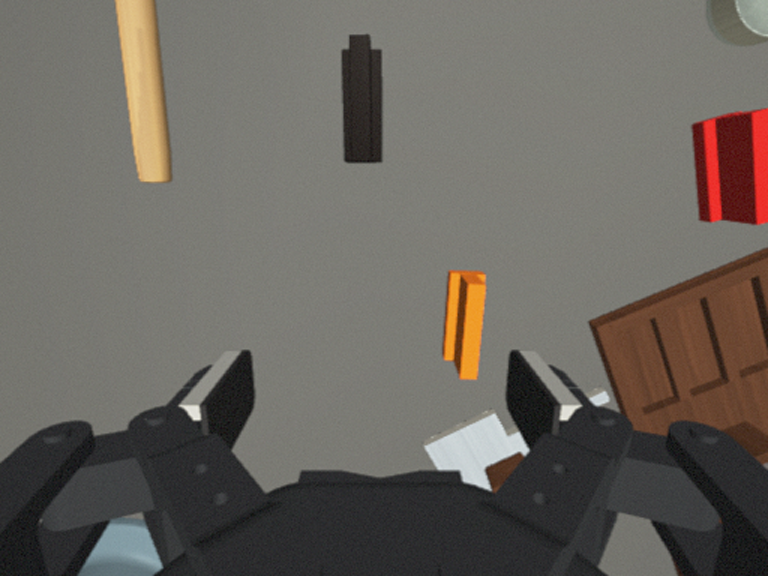

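```bash
python3 -c "
from h import *
p,R,s=tool()
c,a=webs('w6',(405,372),60)
y=s['eef_rot'][2]; d=np.array(c)-p[:2]; print('x',d@[np.cos(y),np.sin(y)],'z',d@[-np.sin(y),np.cos(y)],'dyaw',a-180-np.degrees(y))
"
```

```text
w6 1172 c [406.5 374.4] size [79.6 14.1] long heading 70.4 z 47.4
x -113.58987448627609 z -13.306201345008915 dyaw 0.4199812696017773
```

Request:
jog_arm:
  rows:
    - [100,-38,10,-4.4,0,0,0]
    - [100,-38,20,-4.4,0,-0.007,0]
    - [100,-37.5,35,-4.4,0,0,0]
    - [100,0,35,0,0,0,0]
    - [100,0,25,0,0,0,0]
    - [100,0,15,0,0,0,0]
    - [100,0,0,0,0,0,0]
    - [100,0,0,0,0,0,0]
    - [100,0,0,0,0,0,0]
    - [100,0,0,0,0,0,0]

```text
time: 18.77
tcp_pos: [404.6, 368.1, 106.5]
eef_rot: [-1.569, 0.003, -1.912]
contact_force: [0.1, -0.3, -0.2]
width: 85.7
```

```bash
python3 -c "
from h import *
p,R,s=tool();print(p,s['eef_rot'])
c=[406.5,374.4]
y=s['eef_rot'][2]; d=np.array(c)-p[:2]; print('x',d@[np.cos(y),np.sin(y)],'z',d@[-np.sin(y),np.cos(y)])
"
```

```text
[404.58819374 368.09713229 106.45109558] [-1.56875447  0.0028258  -1.9116959 ]
x -6.579348511121331 z -0.3054795071383527
```

Request:
jog_arm:
  rows:
    - [100,-6.5,20,0,0,0,0]
    - [100,0,25,0,0,0,0]
    - [100,0,15,0,0,0,0]
    - [100,0,5,0,0,0,0]
    - [100,0,0,0,0,0,0]
    - [60,0,0,0,0,0,0]
    - [30,0,0,0,0,0,0]
    - [0,0,0,0,0,0,0]
    - [0,0,0,0,0,0,0]
    - [0,0,0,0,0,0,0]
    - [0,0,0,0,0,0,0]
    - [0,0,0,0,0,0,0]

```text
time: 19.77
tcp_pos: [405.6, 374.0, 40.2]
eef_rot: [-1.57, 0.001, -1.91]
contact_force: [-0.2, -0.0, 2.9]
width: 13.1
```

```bash
python3 -c "
from h import *
p,R,s=tool();print(p,s['eef_rot'])
c=[406.5,374.4]
y=s['eef_rot'][2]; d=np.array(c)-p[:2]; print('x',d@[np.cos(y),np.sin(y)],'z',d@[-np.sin(y),np.cos(y)],s['width'],s['contact_force'])
plan([406,374,250],-110)
"
```

```text
[405.6169155  373.99950699  40.2218722 ] [-1.57015176e+00  8.72006890e-04 -1.91048235e+00]
x -0.6718444397077893 z 0.6991837588184965 13.084284729515208 [-0.16251668 -0.04311169  2.86333736]
p [405.6 374.   40.2] d [  0.4   0.  209.8] dyaw -0.009 n 6
[np.float64(-0.0), np.float64(-35.0), np.float64(0.1), 0, np.float64(0.0016), 0]
[np.float64(-0.0), np.float64(-35.0), np.float64(0.1), 0, np.float64(0.0016), 0]
[np.float64(-0.0), np.float64(-35.0), np.float64(0.1), 0, np.float64(0.0016), 0]
[np.float64(-0.0), np.float64(-35.0), np.float64(0.1), 0, np.float64(0.0016), 0]
[np.float64(-0.0), np.float64(-35.0), np.float64(0.1), 0, np.float64(0.0016), 0]
[np.float64(-0.0), np.float64(-35.0), np.float64(0.1), 0, np.float64(0.0016), 0]
```

Request:
jog_arm:
  rows:
    - [0,0,-20,0,0,0,0]
    - [0,0,-35,0,0,0,0]
    - [0,0,-38,0,0,0,0]
    - [0,0,-38,0,0,0,0]
    - [0,0,-38,0,0,0,0]
    - [0,0,-30,0,0,0,0]
    - [0,0,0,0,0,0,0]
    - [0,0,0,0,0,0,0]

```text
time: 20.43
tcp_pos: [406.0, 374.7, 240.9]
eef_rot: [-1.568, 0.004, -1.91]
contact_force: [0.2, -0.9, -1.6]
width: 13.3
```

```bash
python3 -c "
from h import *
instand();print(tool()[0])
plan([587.8,-135.6,245],-85.07,v=38)
"
```

```text
stand x,y -181.15 412.1 z 240.9 yaw err -0.4257 rp [-1.5678  0.0038] w 13.3 F [ 0.2 -0.9 -1.6] t 20.4333
[406.03701261 374.73789165 240.90416606]
p [406.  374.7 240.9] d [ 181.8 -510.3    4.1] dyaw 0.426 n 15
[np.float64(28.0), np.float64(-0.3), np.float64(22.8), 0, np.float64(-0.0284), 0]
[np.float64(28.7), np.float64(-0.3), np.float64(22.0), 0, np.float64(-0.0284), 0]
[np.float64(29.3), np.float64(-0.3), np.float64(21.1), 0, np.float64(-0.0284), 0]
[np.float64(29.9), np.float64(-0.3), np.float64(20.3), 0, np.float64(-0.0284), 0]
[np.float64(30.4), np.float64(-0.3), np.float64(19.4), 0, np.float64(-0.0284), 0]
[np.float64(31.0), np.float64(-0.3), np.float64(18.6), 0, np.float64(-0.0284), 0]
[np.float64(31.5), np.float64(-0.3), np.float64(17.7), 0, np.float64(-0.0284), 0]
[np.float64(32.0), np.float64(-0.3), np.float64(16.8), 0, np.float64(-0.0284), 0]
[np.float64(32.4), np.float64(-0.3), np.float64(15.9), 0, np.float64(-0.0284), 0]
[np.float64(32.9), np.float64(-0.3), np.float64(14.9), 0, np.float64(-0.0284), 0]
[np.float64(33.3), np.float64(-0.3), np.float64(14.0), 0, np.float64(-0.0284), 0]
[np.float64(33.7), np.float64(-0.3), np.float64(13.0), 0, np.float64(-0.0284), 0]
[np.float64(34.0), np.float64(-0.3), np.float64(12.1), 0, np.float64(-0.0284), 0]
[np.float64(34.4), np.float64(-0.3), np.float64(11.1), 0, np.float64(-0.0284), 0]
[np.float64(34.7), np.float64(-0.3), np.float64(10.1), 0, np.float64(-0.0284), 0]
```

Request:
jog_arm:
  rows:
    - [0,28,-3,22.8,0,-0.0284,0]
    - [0,28.7,-3,22,0,-0.0284,0]
    - [0,29.3,0,21.1,0,-0.0284,0]
    - [0,29.9,0,20.3,0,-0.0284,0]
    - [0,30.4,0,19.4,0,-0.0284,0]
    - [0,31,0,18.6,0,-0.0284,0]
    - [0,31.5,0,17.7,0,-0.0284,0]
    - [0,32,0,16.8,0,-0.0284,0]
    - [0,32.4,0,15.9,0,-0.0284,0]
    - [0,33,0,15,0,-0.0284,0]
    - [0,33.3,0,14,0,-0.0284,0]
    - [0,33.7,0,13,0,-0.0284,0]

```text
time: 21.43
tcp_pos: [549.3, -36.7, 242.0]
eef_rot: [-1.576, 0.0, -1.568]
contact_force: [-0.2, 0.5, -0.6]
width: 13.3
```

Request:
jog_arm:
  rows:
    - [0,34,0,12,0,-0.0284,0]
    - [0,34.4,0,11,0,-0.0284,0]
    - [0,34.7,0,10,0,-0.0284,0]
    - [0,0,0,0,0,0,0]
    - [0,0,30,0,0,0,0]
    - [0,0,35,0,0,0,0]
    - [0,0,35,0,0,0,0]
    - [0,0,20,0,0,0,0]
    - [0,0,0,0,0,0,0]
    - [0,0,0,0,0,0,0]
    - [0,0,0,0,0,0,0]
    - [0,0,0,0,0,0,0]

```text
time: 22.43
tcp_pos: [588.5, -136.8, 126.6]
eef_rot: [-1.567, -0.001, -1.484]
contact_force: [-0.2, -1.1, 0.8]
width: 12.9
```

```bash
python3 held.py w7 -44
```

```text
stand x,y -43.36 -113.26 z 126.59 yaw err 0.0005 rp [-1.5673e+00 -1.0000e-03] w 12.9 F [-0.2 -1.1  0.8] t 22.4333
w7 20866 [ 6.21980097e+02 -2.03288561e+01  8.61106761e-02 -3.79972525e-02] 9.02499712364822
-45 -26 1423 x [-57.8 -42.1 -28.2] y max [-84.  -71.9] z 99.59379615707718
-15 12 3271 x [-55.6 -43.3 -30.6] y max [-89.7 -71.9] z 133.63770792981018
tcp in this stand -43.383451188813254 -113.19103933366809
```

View pics/w7.png

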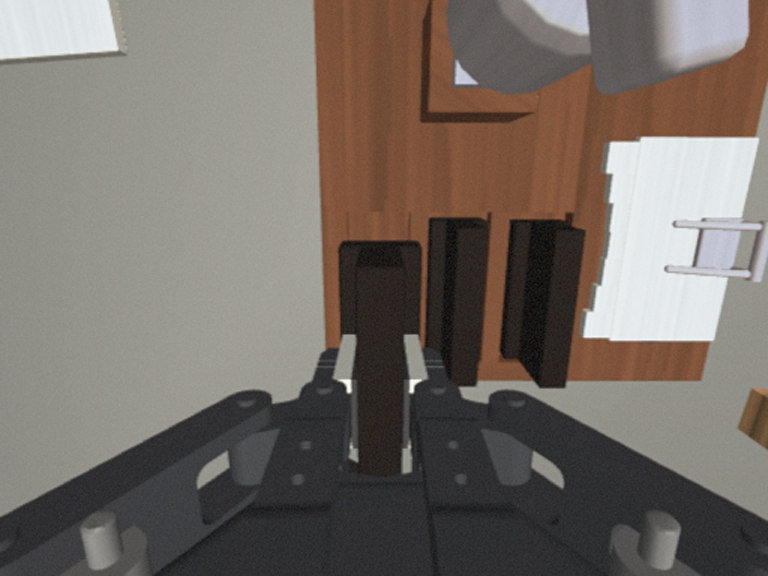

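Request:
jog_arm:
  rows:
    - [0,0,15,-0.7,0,0,0]
    - [0,0,20,0,0,0,0]
    - [0,0,17,0,0,0,0]
    - [0,0,9,0,0,0,0]
    - [0,0,0,0,0,0,0]
    - [0,0,0,0,0,0,0]
    - [0,0,0,0,0,0,0]
    - [0,0,0,0,0,0,0]
    - [0,0,0,0,0,0,0]

```text
time: 23.23
tcp_pos: [587.3, -137.1, 65.0]
eef_rot: [-1.568, -0.001, -1.484]
contact_force: [0.1, 0.0, -0.6]
width: 13.2
```

```bash
python3 -c "
from h import *
instand()"
```

```text
stand x,y -44.59 -113.38 z 65.01 yaw err 0.0002 rp [-1.5684e+00 -8.0000e-04] w 13.2 F [ 0.1  0.  -0.6] t 23.2333
```

Request:
jog_arm:
  rows:
    - [0,0,0,0.4,0,0,0]
    - [0,0,3,0,0,0,0]
    - [0,0,3,0,0,0,0]
    - [0,0,3,0,0,0,0]
    - [0,0,3,0,0,0,0]
    - [0,0,3,0,0,0,0]
    - [0,0,2,0,0,0,0]
    - [0,0,0,0,0,0,0]
    - [0,0,0,0,0,0,0]
    - [0,0,0,0,0,0,0]

```text
time: 24.07
tcp_pos: [586.6, -136.8, 48.2]
eef_rot: [-1.572, -0.001, -1.484]
contact_force: [-3.6, -0.1, 9.3]
width: 13.2
```

```bash
python3 -c "
from h import *
instand()"
```

```text
stand x,y -45.26 -113.1 z 48.2 yaw err 0.0002 rp [-1.5719e+00 -6.0000e-04] w 13.2 F [-3.6 -0.1  9.3] t 24.0667
```

Request:
jog_arm:
  rows:
    - [20,0,0,0,0,0,0]
    - [32,0,0,0,0,0,0]
    - [32,0,0,0,0,0,0]
    - [32,0,-4,0,0,0,0]
    - [32,0,-15,0,0,0,0]
    - [32,0,-30,0,0,0,0]
    - [60,0,-38,0,0,0,0]
    - [100,0,-40,0,0,0,0]
    - [100,10,-40,0,0,0,0]
    - [100,20,-20,20,0,0,0]
    - [100,0,0,20,0,0,0]
    - [100,0,0,0,0,0,0]

```text
time: 25.07
tcp_pos: [633.6, -164.6, 238.3]
eef_rot: [-1.561, -0.002, -1.486]
contact_force: [-0.1, 1.2, -0.7]
width: 85.3
```

```bash
python3 - <<'E'
from h import *
instand(); snap('wrist','w8',1.5)
z=load('w8');P=cloud(z).reshape(-1,3);d=z['d'].ravel()
c,s=np.cos(ST[2]),np.sin(ST[2]); D=P[:,:2]-np.array(ST[:2]); x=D[:,0]*c+D[:,1]*s; y=-D[:,0]*s+D[:,1]*c
for sx in (-44,0,44):
    k=(d>0)&(abs(x-sx)<16)&(y>-160)&(y<-62)&(P[:,2]>45)&(P[:,2]<65)
    q=np.stack([x[k],y[k]],1).astype(np.float32); print(sx,cv2.minAreaRect(q),np.median(P[k,2]),np.percentile(P[k,2],[3,97]))
E
```

```text
stand x,y -0.79 -144.78 z 238.33 yaw err -0.0013 rp [-1.5608 -0.0022] w 85.3 F [-0.1  1.2 -0.7] t 25.0667
-44 ((-44.751792907714844, -111.79566192626953), (78.6936264038086, 14.169690132141113), 89.97063446044922) 55.50379319474137 [49.48623085 56.82873705]
0 ((-1.3635625839233398, -111.01409912109375), (13.233057022094727, 78.7176742553711), 0.08709168434143066) 55.54789988954643 [54.18494473 56.93732558]
44 ((43.82688522338867, -112.16848754882812), (78.96886444091797, 14.32093334197998), 89.8946762084961) 55.39659137476164 [48.90259527 56.76655962]
```

View pics/w8.png

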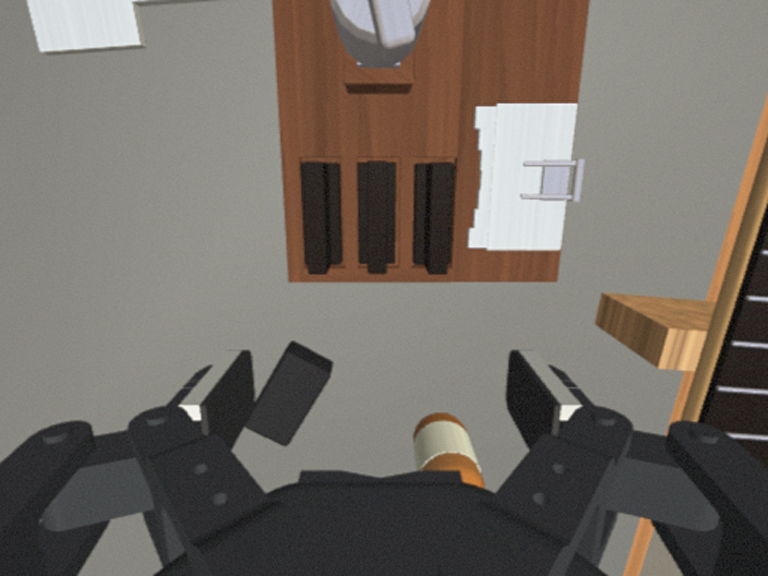

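```bash
python3 -c "
from h import *
plan([398,-34,245],-110,v=38)
"
```

```text
p [ 631.  -163.2  236.2] d [-233.   129.2    8.8] dyaw -0.435 n 8
[np.float64(-18.6), np.float64(-1.1), np.float64(-27.6), 0, np.float64(0.0544), 0]
[np.float64(-17.1), np.float64(-1.1), np.float64(-28.6), 0, np.float64(0.0544), 0]
[np.float64(-15.5), np.float64(-1.1), np.float64(-29.5), 0, np.float64(0.0544), 0]
[np.float64(-13.9), np.float64(-1.1), np.float64(-30.3), 0, np.float64(0.0544), 0]
[np.float64(-12.2), np.float64(-1.1), np.float64(-31.0), 0, np.float64(0.0544), 0]
[np.float64(-10.5), np.float64(-1.1), np.float64(-31.6), 0, np.float64(0.0544), 0]
[np.float64(-8.8), np.float64(-1.1), np.float64(-32.1), 0, np.float64(0.0544), 0]
[np.float64(-7.0), np.float64(-1.1), np.float64(-32.6), 0, np.float64(0.0544), 0]
```

Request:
jog_arm:
  rows:
    - [100,-18.6,-1,-27.6,0,0.0544,0]
    - [100,-17,-1,-28.6,0,0.0544,0]
    - [100,-15.5,-1,-29.5,0,0.0544,0]
    - [100,-14,-1,-30.3,0,0.0544,0]
    - [100,-12,-1,-31,0,0.0544,0]
    - [100,-10.5,-1,-31.6,0,0.0544,0]
    - [100,-9,-1,-32,0,0.0544,0]
    - [100,-7,-1,-32.6,0,0.0544,0]
    - [100,0,0,0,0,0,0]
    - [100,0,0,0,0,0,0]
    - [100,0,0,0,0,0,0]
    - [100,0,0,0,0,0,0]

```text
time: 26.12
tcp_pos: [396.8, -34.4, 241.9]
eef_rot: [-1.57, 0.0, -1.92]
contact_force: [-1.0, -0.4, -0.6]
width: 85.4
```

```bash
python3 - <<'E'
from h import *
p,R,s=tool();print(p,s['eef_rot']); snap('wrist','w9',1.5)
webs('w9',(420,28),60,33,60)
webs('w9',(440,28),140,6,16)
E
```

```text
[396.77717839 -34.35045691 241.89274453] [-1.57020306e+00  4.65458859e-04 -1.91970226e+00]
w9 526 c [423.3  28.3] size [39.5 15.9] long heading 8.6 z 41.2
w9 9704 c [468.9  52.4] size [197.1 227.5] long heading -7.9 z 9.5
```

View pics/w9.png

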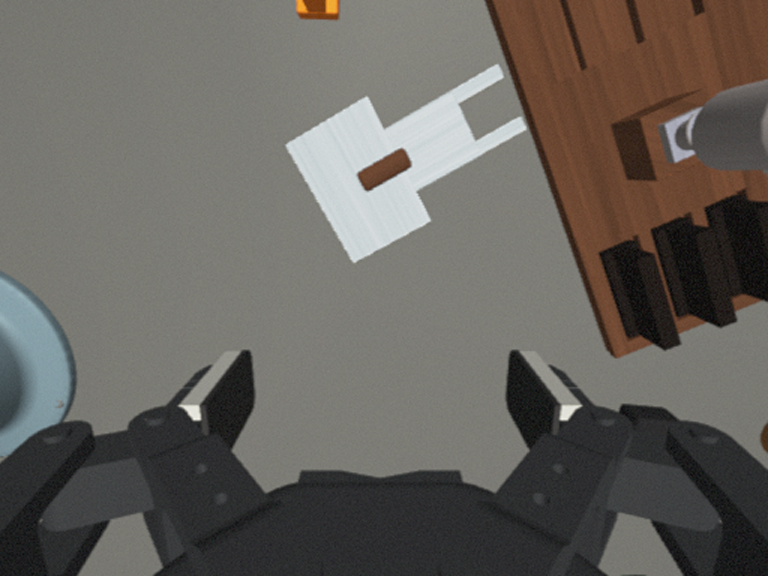

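```bash
python3 - <<'E'
from h import *
plan([423.3,28.3,110],-171.4,v=30)
E
```

```text
p [396.9 -34.4 241.8] d [  26.4   62.7 -131.8] dyaw -1.071 n 10
[np.float64(-6.8), np.float64(13.2), np.float64(0.3), 0, np.float64(0.1071), 0]
[np.float64(-6.8), np.float64(13.2), np.float64(-0.4), 0, np.float64(0.1071), 0]
[np.float64(-6.7), np.float64(13.2), np.float64(-1.1), 0, np.float64(0.1071), 0]
[np.float64(-6.5), np.float64(13.2), np.float64(-1.8), 0, np.float64(0.1071), 0]
[np.float64(-6.3), np.float64(13.2), np.float64(-2.5), 0, np.float64(0.1071), 0]
[np.float64(-6.0), np.float64(13.2), np.float64(-3.2), 0, np.float64(0.1071), 0]
[np.float64(-5.6), np.float64(13.2), np.float64(-3.8), 0, np.float64(0.1071), 0]
[np.float64(-5.2), np.float64(13.2), np.float64(-4.4), 0, np.float64(0.1071), 0]
[np.float64(-4.7), np.float64(13.2), np.float64(-4.9), 0, np.float64(0.1071), 0]
[np.float64(-4.1), np.float64(13.2), np.float64(-5.4), 0, np.float64(0.1071), 0]
```

Request:
jog_arm:
  rows:
    - [100,-7,13,0,0,0.107,0]
    - [100,-7,13,0,0,0.107,0]
    - [100,-7,13,-1,0,0.107,0]
    - [100,-6.5,13,-2,0,0.107,0]
    - [100,-6,13,-2.5,0,0.107,0]
    - [100,-6,13,-3,0,0.107,0]
    - [100,-5.6,13,-4,0,0.107,0]
    - [100,-5,13,-4.4,0,0.107,0]
    - [100,-4.7,13,-5,0,0.107,0]
    - [100,-4,13,-5.4,0,0.107,0]
    - [100,0,0,0,0,0,0]
    - [100,0,0,0,0,0,0]

```text
time: 27.17
tcp_pos: [422.2, 29.2, 110.9]
eef_rot: [-1.572, -0.002, -2.986]
contact_force: [0.8, -0.2, -0.2]
width: 85.5
```

Request:
jog_arm:
  rows:
    - [100,0,0,0,0,0,0]
    - [100,0,0,0,0,0,0]
    - [100,0,0,0,0,0,0]

```text
time: 27.42
tcp_pos: [422.8, 28.5, 112.4]
eef_rot: [-1.57, 0.002, -2.99]
contact_force: [-0.1, -0.3, -0.5]
width: 85.2
```

```bash
python3 -c "
from h import *
p,R,s=tool();print(p,s['eef_rot'],s['qpos'])
c=[423.3,28.3]
y=s['eef_rot'][2]; d=np.array(c)-p[:2]; print('x',d@[np.cos(y),np.sin(y)],'z',d@[-np.sin(y),np.cos(y)],'dyaw',np.radians(-171.4)-y)
snap('scene','s2');crop('s2',150,120,350,290,4,'s2c')
"
```

```text
[422.83220319  28.48269631 112.40492672] [-1.57029786e+00  1.50164478e-03 -2.98959182e+00] [ 0.38605192  0.20352314 -0.58314823  2.21281546  0.16250248  0.76330906
 -1.72409093]
x -0.43473997626059296 z 0.25142185155775504 dyaw -0.0019025206136276118
```

View pics/s2c.png

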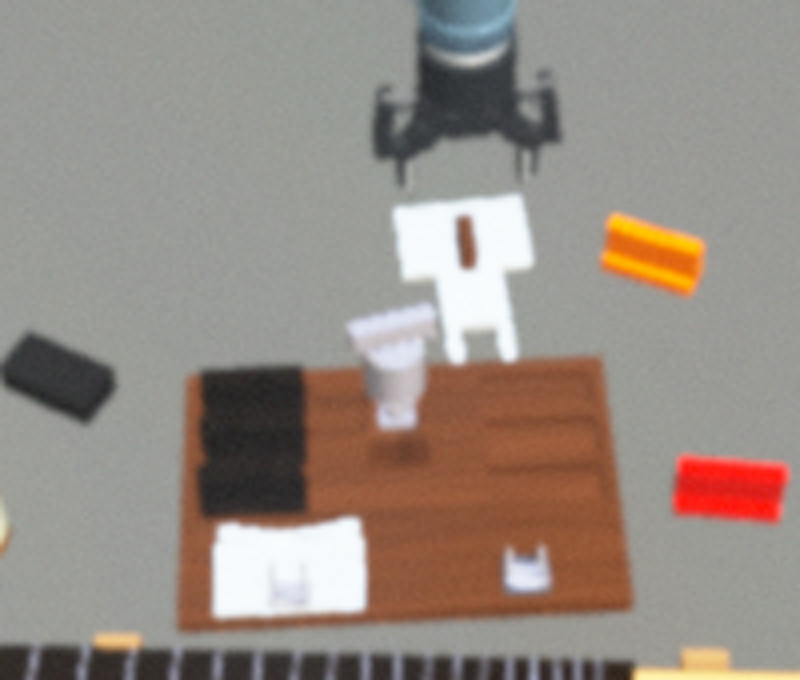

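Request:
jog_arm:
  rows:
    - [100,0,15,0,0,0,0]
    - [100,0,25,0,0,0,0]
    - [60,0,20,0,0,0,0]
    - [50,0,10,0,0,0,0]
    - [40,0,4,0,0,0,0]
    - [30,0,0,0,0,0,0]
    - [10,0,0,0,0,0,0]
    - [0,0,0,0,0,0,0]
    - [0,0,0,0,0,0,0]
    - [0,0,0,0,0,0,0]
    - [0,0,0,0,0,0,0]
    - [0,0,0,0,0,0,0]
  newtons: 90

```text
time: 28.47
tcp_pos: [423.3, 29.1, 38.9]
eef_rot: [-1.57, 0.002, -2.99]
contact_force: [-1.8, -0.1, 6.6]
width: 14.5
```

```bash
python3 -c "
from h import *
p,R,s=tool();print(p,s['eef_rot'],s['width'],s['contact_force'],s['wrist_torque'])
"
```

```text
[423.25889945  29.05904702  38.89822376] [-1.57008649e+00  2.20610238e-03 -2.98967383e+00] 14.488246189839131 [-1.75352772 -0.12692507  6.57437077] [ 0.01505126  0.30649767 -0.05045396]
```

```bash
python3 -c "
from h import *
z=load('t1');P=cloud(z);Q=P[135:170,352:385].reshape(-1,3);q=Q[(Q[:,2]>100)&(Q[:,2]<160)];print(np.median(q,0),q[:,:2].min(0),q[:,:2].max(0))
plan([450,-200,120],-130,frm=[423,29,120])
plan([637,-195,120],-85.07,frm=[450,-200,120],psi0=-130)
"
```

```text
[ 703.55649406 -336.91909797  127.86337729] [ 691.2630216  -351.77576668] [ 717.68704422 -324.24939222]
p [423.  29. 120.] d [  27. -229.    0.] dyaw 0.721 n 7
[np.float64(1.1), np.float64(-0.0), np.float64(32.9), 0, np.float64(-0.103), 0]
[np.float64(4.5), np.float64(-0.0), np.float64(32.6), 0, np.float64(-0.103), 0]
[np.float64(7.8), np.float64(-0.0), np.float64(32.0), 0, np.float64(-0.103), 0]
[np.float64(11.1), np.float64(-0.0), np.float64(31.0), 0, np.float64(-0.103), 0]
[np.float64(14.2), np.float64(-0.0), np.float64(29.7), 0, np.float64(-0.103), 0]
[np.float64(17.2), np.float64(-0.0), np.float64(28.1), 0, np.float64(-0.103), 0]
[np.float64(20.0), np.float64(-0.0), np.float64(26.2), 0, np.float64(-0.103), 0]
p [ 450. -200.  120.] d [187.   5.   0.] dyaw 0.784 n 8
[np.float64(-15.5), np.float64(-0.0), np.float64(17.5), 0, np.float64(-0.098), 0]
[np.float64(-13.7), np.float64(-0.0), np.float64(18.9), 0, np.float64(-0.098), 0]
[np.float64(-11.8), np.float64(-0.0), np.float64(20.2), 0, np.float64(-0.098), 0]
[np.float64(-9.8), np.float64(-0.0), np.float64(21.2), 0, np.float64(-0.098), 0]
[np.float64(-7.6), np.float64(-0.0), np.float64(22.1), 0, np.float64(-0.098), 0]
[np.float64(-5.4), np.float64(-0.0), np.float64(22.7), 0, np.float64(-0.098), 0]
[np.float64(-3.2), np.float64(-0.0), np.float64(23.2), 0, np.float64(-0.098), 0]
[np.float64(-0.9), np.float64(-0.0), np.float64(23.4), 0, np.float64(-0.098), 0]
```

Request:
jog_arm:
  rows:
    - [0,0,-15,0,0,0,0]
    - [0,0,-30,0,0,0,0]
    - [0,0,-35,0,0,0,0]
    - [0,0,-20,0,0,0,0]
    - [0,0,0,0,0,0,0]
    - [0,1,0,33,0,-0.103,0]
    - [0,4.5,0,32.6,0,-0.103,0]
    - [0,8,0,32,0,-0.103,0]
    - [0,11,0,31,0,-0.103,0]
    - [0,14,0,30,0,-0.103,0]
    - [0,17,0,28,0,-0.103,0]
    - [0,20,0,26,0,-0.103,0]

```text
time: 29.47
tcp_pos: [448.1, -201.1, 136.1]
eef_rot: [-1.573, -0.001, -2.263]
contact_force: [0.8, 1.1, -2.9]
width: 13.7
```

```bash
python3 -c "
from h import *
instand();print(tool()[0])
plan([637,-195,140],-85.07,v=30)
snap('scene','s3');crop('s3',150,120,350,290,4,'s3c')
"
```

```text
stand x,y -188.73 -165.23 z 136.14 yaw err -0.7788 rp [-1.5731e+00 -9.0000e-04] w 13.7 F [ 0.8  1.1 -2.9] t 29.4667
[ 448.1266886  -201.10916165  136.13709517]
p [ 448.1 -201.1  136.1] d [188.9   6.1   3.9] dyaw 0.779 n 8
[np.float64(-15.7), np.float64(-0.5), np.float64(17.7), 0, np.float64(-0.0973), 0]
[np.float64(-13.9), np.float64(-0.5), np.float64(19.1), 0, np.float64(-0.0973), 0]
[np.float64(-11.9), np.float64(-0.5), np.float64(20.4), 0, np.float64(-0.0973), 0]
[np.float64(-9.9), np.float64(-0.5), np.float64(21.4), 0, np.float64(-0.0973), 0]
[np.float64(-7.8), np.float64(-0.5), np.float64(22.3), 0, np.float64(-0.0973), 0]
[np.float64(-5.6), np.float64(-0.5), np.float64(23.0), 0, np.float64(-0.0973), 0]
[np.float64(-3.3), np.float64(-0.5), np.float64(23.4), 0, np.float64(-0.0973), 0]
[np.float64(-1.0), np.float64(-0.5), np.float64(23.6), 0, np.float64(-0.0973), 0]
```

View pics/s3c.png

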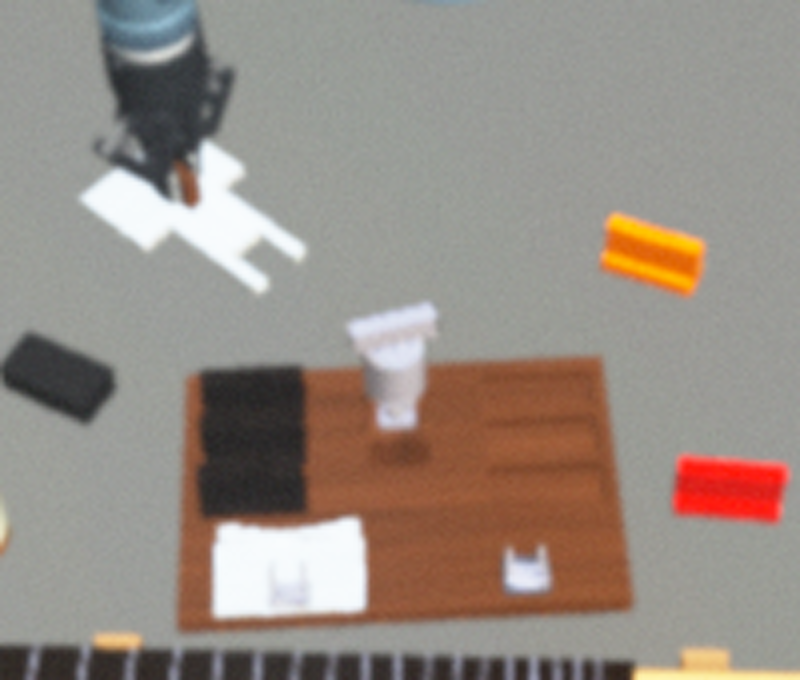

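Request:
jog_arm:
  rows:
    - [0,-15.7,-0.5,17.7,0,-0.097,0]
    - [0,-14,-0.5,19,0,-0.097,0]
    - [0,-12,-0.5,20.4,0,-0.097,0]
    - [0,-10,-0.5,21.4,0,-0.097,0]
    - [0,-7.8,-0.5,22.3,0,-0.097,0]
    - [0,-5.6,-0.5,23,0,-0.097,0]
    - [0,-3.3,-0.5,23.4,0,-0.097,0]
    - [0,-1,-0.5,23.6,0,-0.097,0]
    - [0,0,0,0,0,0,0]
    - [0,0,0,0,0,0,0]
    - [0,0,0,0,0,0,0]
    - [0,0,0,0,0,0,0]

```text
time: 30.52
tcp_pos: [636.6, -194.8, 140.3]
eef_rot: [-1.574, 0.0, -1.494]
contact_force: [-0.2, 0.3, -3.5]
width: 14.4
```

```bash
python3 -c "
from h import *
instand();print(tool()[0])
snap('wrist','w10',1.5)
"
```

```text
stand x,y -0.39 -175.2 z 140.25 yaw err -0.009 rp [-1.5741e+00  1.0000e-04] w 14.4 F [-0.2  0.3 -3.5] t 30.5167
[ 636.63245418 -194.84688503  140.25272897]
```

View pics/w10.png

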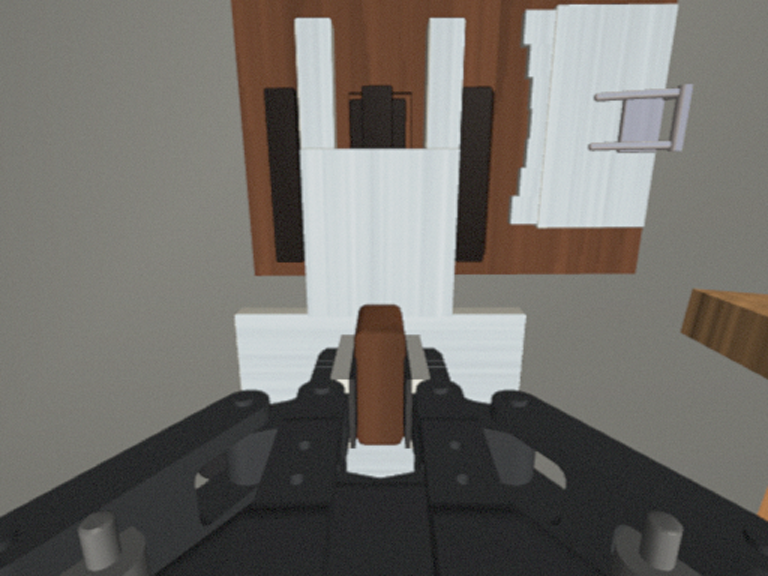

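```bash
cat > keep.py <<'E'
from h import *
import sys
fn=sys.argv[1]; zl=float(sys.argv[2]); zh=float(sys.argv[3])
z=load(fn);P=cloud(z);d=z['d'];im=z['im'].astype(int)
c,s=np.cos(ST[2]),np.sin(ST[2]); D=P[...,:2]-np.array(ST[:2]); x=D[...,0]*c+D[...,1]*s; y=-D[...,0]*s+D[...,1]*c
rows=np.arange(384)[:,None]*np.ones((1,512))
k=(d>0)&(P[...,2]>zl)&(P[...,2]<zh)&(im.min(-1)>170)&(abs(x)<60)&(rows<240)
X=np.c_[x[k],y[k],np.ones(k.sum())]; co,*_=np.linalg.lstsq(X,P[...,2][k],rcond=None); print('plane',co,k.sum())
fy=np.percentile(y[k],99.7); print('fork tip y',fy)
for lo,hi in [(fy-35,fy-20),(fy-18,fy-4),(fy-95,fy-60)]:
    kk=k&(y>lo)&(y<hi); xs=x[kk]; print(lo.round(),xs.min().round(1),xs.max().round(1),'neg inner',xs[xs<0].max().round(1),'pos inner',xs[xs>0].min().round(1),'mid',((np.percentile(xs,.5)+np.percentile(xs,99.5))/2).round(2),'z',np.median(P[...,2][kk]).round(1))
E
python3 keep.py w10 100 122
```

```text
plane [-4.86504133e-03 -2.02321116e-03  1.10346813e+02] 19077
fork tip y -62.809100198975315
-98.0 -26.5 27.4 neg inner -15.2 pos inner 16.1 mid 0.38 z 110.5
-81.0 -26.4 27.5 neg inner -15.0 pos inner 16.2 mid 0.6 z 110.5
-158.0 -27.2 26.9 neg inner -0.0 pos inner 0.0 mid -0.13 z 110.6
```

Request:
jog_arm:
  rows:
    - [0,0,0,0.4,0,-0.009,0]
    - [0,0,10,0,0,0,0]
    - [0,0,15,0,0,0,0]
    - [0,0,10,0,0,0,0]
    - [0,0,4,0,0,0,0]
    - [0,0,0,0,0,0,0]
    - [0,0,0,0,0,0,0]
    - [0,0,0,0,0,0,0]
    - [0,0,0,0,0,0,0]

```text
time: 31.32
tcp_pos: [639.8, -194.6, 103.4]
eef_rot: [-1.569, -0.0, -1.484]
contact_force: [-1.0, 0.2, -2.1]
width: 14.5
```

```bash
python3 -c "
from h import *
instand();print(tool()[0])
snap('wrist','w11',1.5)
"; python3 keep.py w11 60 80
```

```text
stand x,y 2.75 -175.19 z 103.44 yaw err 0.0012 rp [-1.5692e+00 -4.0000e-04] w 14.5 F [-1.   0.2 -2.1] t 31.3167
[ 639.75195457 -194.56830502  103.44459481]
plane [-1.16482175e-04 -2.43555856e-03  7.34784150e+01] 19188
fork tip y -62.86378415042939
-98.0 -24.3 29.7 neg inner -12.7 pos inner 18.4 mid 2.78 z 73.7
-81.0 -24.2 29.8 neg inner -12.6 pos inner 18.3 mid 2.8 z 73.7
-158.0 -24.1 29.9 neg inner -0.4 pos inner 0.0 mid 2.83 z 73.8
```

Request:
jog_arm:
  rows:
    - [0,-5,1.5,-2.8,0,0,0]
    - [0,-10,1.5,0,0,0,0]
    - [0,-15,0,0,0,0,0]
    - [0,-10,0,0,0,0,0]
    - [0,-4,0,0,0,0,0]
    - [0,0,0,0,0,0,0]
    - [0,0,0,0,0,0,0]
    - [0,0,0,0,0,0,0]
    - [0,0,0,0,0,0,0]
    - [0,0,0,0,0,0,0]

```text
time: 32.2
tcp_pos: [632.3, -152.2, 99.6]
eef_rot: [-1.571, -0.001, -1.485]
contact_force: [0.4, 0.3, -1.7]
width: 14.5
```

```bash
python3 -c "
from h import *
instand();print(tool()[0])
snap('wrist','w12',1.5)
"; python3 keep.py w12 60 80
```

```text
stand x,y -0.99 -132.39 z 99.58 yaw err -0.0005 rp [-1.5709e+00 -6.0000e-04] w 14.5 F [ 0.4  0.3 -1.7] t 32.2
[ 632.34675256 -152.24284008   99.57589032]
plane [-1.42022889e-03 -3.08489995e-03  6.96783022e+01] 19148
fork tip y -19.94435403540906
-55.0 -27.7 26.0 neg inner -16.3 pos inner 14.8 mid -0.86 z 69.9
-38.0 -27.8 26.0 neg inner -16.4 pos inner 14.8 mid -0.75 z 69.8
-115.0 -27.9 26.1 neg inner -0.4 pos inner 0.2 mid -0.89 z 70.0
```

View pics/w12.png

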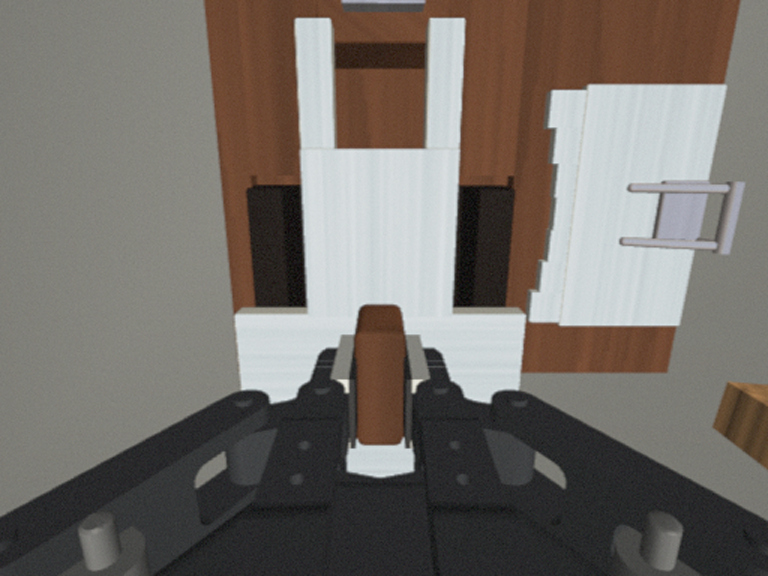

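Request:
jog_arm:
  rows:
    - [0,0,0,0.9,0,0,0]
    - [0,-4,0,0,0,0,0]
    - [0,-4,0,0,0,0,0]
    - [0,-4,0,0,0,0,0]
    - [0,-4,0,0,0,0,0]
    - [0,0,0,0,0,0,0]
    - [0,0,0,0,0,0,0]
    - [0,0,0,0,0,0,0]

```text
time: 32.92
tcp_pos: [631.9, -135.0, 99.7]
eef_rot: [-1.571, -0.0, -1.483]
contact_force: [-0.5, 0.2, -1.7]
width: 14.5
```

```bash
python3 -c "
from h import *
instand();print(tool()[0])
snap('wrist','w13',1.5)
"; python3 keep.py w13 60 80
```

```text
stand x,y 0.05 -115.17 z 99.7 yaw err 0.0014 rp [-1.5708e+00 -3.0000e-04] w 14.5 F [-0.5  0.2 -1.7] t 32.9167
[ 631.90109713 -135.00158441   99.69624187]
plane [-1.44043163e-03 -2.30170403e-03  6.99033367e+01] 18544
fork tip y -5.778727120655518
-41.0 -26.8 26.9 neg inner -15.4 pos inner 15.7 mid 0.07 z 70.0
-24.0 -26.7 27.1 neg inner -15.5 pos inner 15.8 mid 0.02 z 69.9
-101.0 -53.4 53.5 neg inner -0.5 pos inner 0.0 mid 1.92 z 70.1
```

View pics/w13.png

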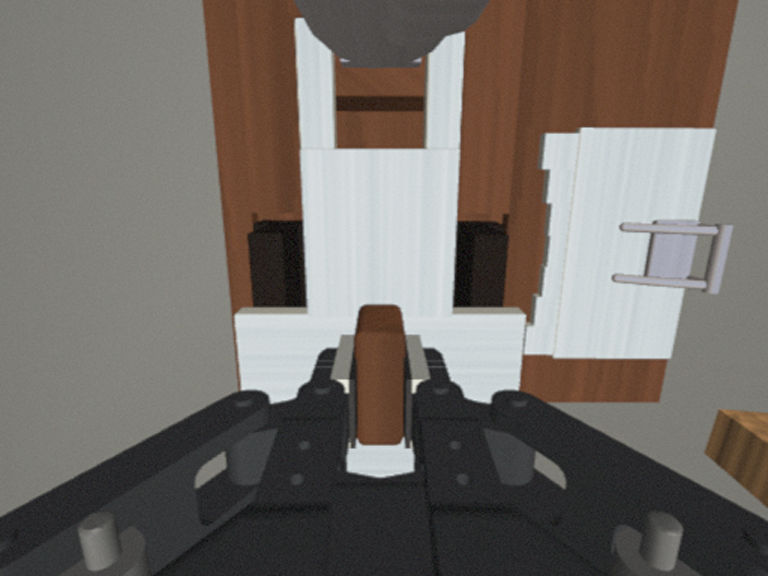

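Request:
jog_arm:
  rows:
    - [0,-4,0,0,0,0,0]
    - [0,-4,0,0,0,0,0]
    - [0,-4,0,0,0,0,0]
    - [0,-4,0,0,0,0,0]
    - [0,-4,0,0,0,0,0]
    - [0,-4,0,0,0,0,0]
    - [0,-2,0,0,0,0,0]
    - [0,0,0,0,0,0,0]
    - [0,0,0,0,0,0,0]
    - [0,0,0,0,0,0,0]

```text
time: 33.8
tcp_pos: [629.6, -109.5, 99.6]
eef_rot: [-1.571, -0.0, -1.484]
contact_force: [-0.8, 0.4, -2.4]
width: 14.4
```

```bash
python3 -c "
from h import *
instand();print(tool()[0])
"
```

```text
stand x,y -0.04 -89.55 z 99.64 yaw err 0.0008 rp [-1.5708e+00 -4.0000e-04] w 14.4 F [-0.8  0.4 -2.4] t 33.8
[ 629.61123193 -109.48256679   99.63745265]
```

Request:
jog_arm:
  rows:
    - [0,-1,1,0,0,0,0]
    - [0,0,1,0,0,0,0]
    - [0,0,1,0,0,0,0]
    - [0,0,1,0,0,0,0]
    - [0,0,0.4,0,0,0,0]
    - [0,0,0,0,0,0,0]
    - [0,0,0,0,0,0,0]
    - [0,0,0,0,0,0,0]

```text
time: 34.47
tcp_pos: [629.5, -108.1, 95.2]
eef_rot: [-1.571, -0.0, -1.484]
contact_force: [0.1, -0.5, -2.6]
width: 14.4
```

```bash
python3 -c "
from h import *
instand();print(tool()[0])
"
```

```text
stand x,y -0.0 -88.13 z 95.25 yaw err 0.0012 rp [-1.5708 -0.    ] w 14.4 F [ 0.1 -0.5 -2.6] t 34.4667
[ 629.52458089 -108.06775277   95.24880896]
```

Request:
jog_arm:
  rows:
    - [0,0,0.5,0,0,0,0]
    - [0,0,0.4,0,0,0,0]
    - [0,0,0,0,0,0,0]
    - [0,0,0,0,0,0,0]

```text
time: 34.8
tcp_pos: [629.6, -108.1, 95.0]
eef_rot: [-1.571, -0.0, -1.484]
contact_force: [-1.8, 0.5, 2.4]
width: 14.5
```

Request:
jog_arm:
  rows:
    - [20,0,0,0,0,0,0]
    - [35,0,0,0,0,0,0]
    - [50,0,0,0,0,0,0]
    - [60,0,0,0,0,0,0]
    - [60,0,-8,0,0,0,0]
    - [60,10,-20,0,0,0,0]
    - [60,20,-30,0,0,0,0]
    - [80,20,-35,0,0,0,0]
    - [100,10,-35,0,0,0,0]
    - [100,0,-25,0,0,0,0]
    - [100,0,0,0,0,0,0]
    - [100,0,0,0,0,0,0]

```text
time: 35.8
tcp_pos: [636.4, -167.9, 250.7]
eef_rot: [-1.565, -0.002, -1.484]
contact_force: [0.1, -0.1, 0.1]
width: 85.9
```

```bash
python3 -c "
from h import *
instand();print(tool()[0])
snap('wrist','w14',1.5)
webs('w14',(629.5,-110),50,90,105)
"; python3 keep.py w14 60 75
```

```text
stand x,y 1.74 -148.36 z 250.74 yaw err 0.0008 rp [-1.5652 -0.0017] w 85.9 F [ 0.1 -0.1  0.1] t 35.8
[ 636.43890068 -167.91968033  250.7401939 ]
w14 717 c [ 630.  -107.9] size [15.5 38.8] long heading -84.9 z 97.2
plane [-9.77434458e-04 -1.06471951e-04  6.55321997e+01] 9845
fork tip y -1.04547696564962
-36.0 -26.5 26.7 neg inner -0.4 pos inner 0.6 mid 0.08 z 65.5
-19.0 -26.1 26.3 neg inner -0.4 pos inner 0.6 mid 0.11 z 65.6
-96.0 -54.3 54.9 neg inner -0.5 pos inner 0.5 mid 0.22 z 65.5
```

View pics/w14.png

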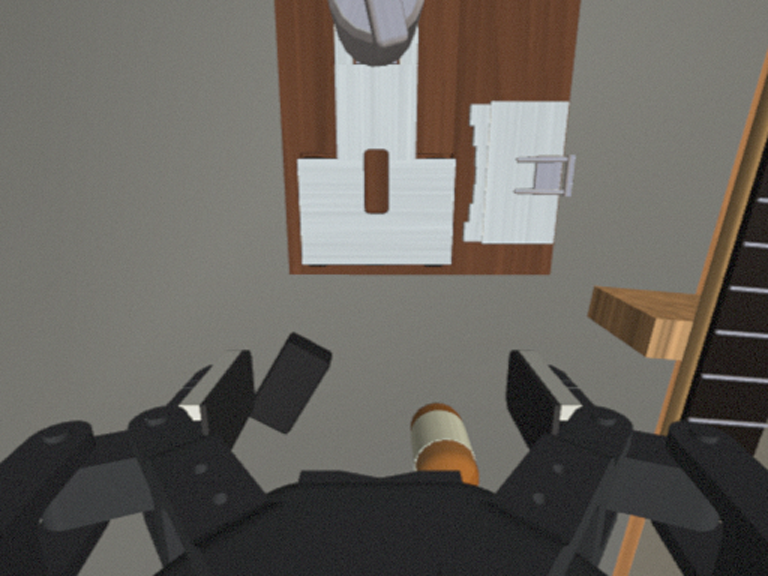

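Request:
jog_arm:
  rows:
    - [100,-35,-10,0,0,0,0]
    - [100,-30,-10,0,0,0,0]
    - [100,-10,0,0,0,0,0]
    - [100,0,0,0,0,0,0]
    - [100,0,0,0,0,0,0]
    - [100,0,0,0,0,0,0]
    - [100,0,0,0,0,0,0]

```text
time: 36.43
tcp_pos: [627.6, -96.0, 265.9]
eef_rot: [-1.573, -0.001, -1.487]
contact_force: [0.5, 0.0, 0.1]
width: 85.1
```

```bash
python3 -c "
from h import *
instand();print(tool()[0],tool()[2]['qpos'])
snap('wrist','w15',1.5)
webs('w15',(622,-20),60,165,190)
"
```

```text
stand x,y -0.87 -75.96 z 265.87 yaw err -0.0023 rp [-1.5732e+00 -8.0000e-04] w 85.1 F [0.5 0.  0.1] t 36.4333
[627.62052004 -96.01798293 265.8699386 ] [ 0.61765845  0.43297923 -0.69029136  1.59243632  0.28915353  1.22304076
 -0.04352479]
w15 1772 c [622.4 -19.9] size [14.  63.9] long heading -71.3 z 174.8
```

View pics/w15.png

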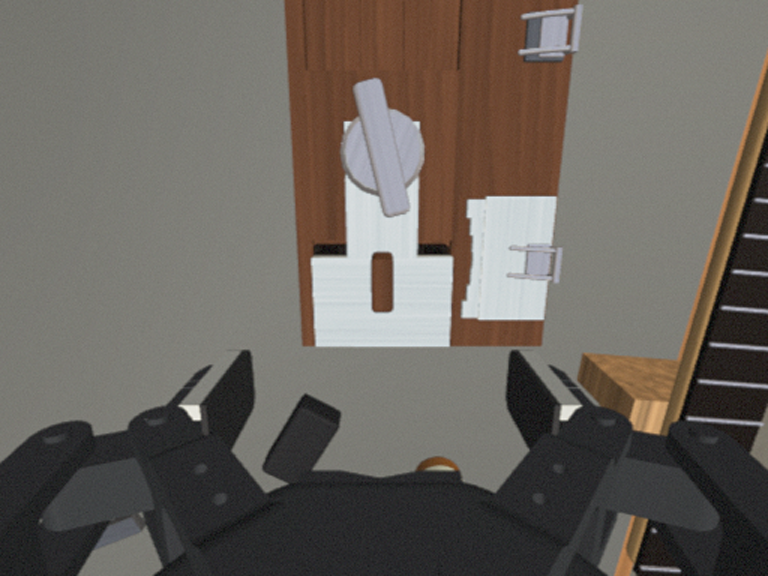

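```bash
python3 -c "
from h import *
plan([622.2,-20.1,215],-71.3,v=25)
"
```

```text
p [627.7 -95.9 266.1] d [ -5.5  75.8 -51.1] dyaw 0.243 n 4
[np.float64(-19.0), np.float64(12.8), np.float64(0.2), 0, np.float64(-0.0607), 0]
[np.float64(-19.0), np.float64(12.8), np.float64(1.4), 0, np.float64(-0.0607), 0]
[np.float64(-18.8), np.float64(12.8), np.float64(2.5), 0, np.float64(-0.0607), 0]
[np.float64(-18.6), np.float64(12.8), np.float64(3.6), 0, np.float64(-0.0607), 0]
```

Request:
jog_arm:
  rows:
    - [100,-19,12.8,0.2,0,-0.0607,0]
    - [100,-19,12.8,1.4,0,-0.0607,0]
    - [100,-18.8,12.8,2.5,0,-0.0607,0]
    - [80,-18.6,12.8,3.6,0,-0.0607,0]
    - [60,0,0,0,0,0,0]
    - [50,0,0,0,0,0,0]
    - [50,0,0,0,0,0,0]
    - [50,0,0,0,0,0,0]

```text
time: 37.15
tcp_pos: [622.9, -18.1, 216.4]
eef_rot: [-1.57, -0.001, -1.241]
contact_force: [-0.5, 0.1, -0.1]
width: 42.7
```

```bash
cat > near.py <<'E'
from h import *
import sys
p,R,s=tool(); print(p,s['eef_rot'],'q',s['qpos'].round(2),'w',s['width'],'F',s['contact_force'].round(1),'T',s['wrist_torque'].round(2),'t',s['time'])
c=np.array([float(sys.argv[1]),float(sys.argv[2])])
y=s['eef_rot'][2]; d=c-p[:2]; print('x',d@[np.cos(y),np.sin(y)],'z',d@[-np.sin(y),np.cos(y)], 'rel stand',y-ST[2])
E
python3 near.py 622.2 -20.1
```

```text
[622.89984757 -18.14182725 216.36014609] [-1.57033276e+00 -9.68396999e-04 -1.24144983e+00] q [ 0.54  0.47 -0.75  1.67  0.35  1.13  0.03] w 42.70499173359487 F [-0.5  0.1 -0.1] T [ 0.02 -0.04 -0.04] t 37.15
x 1.6265806133470753 z -1.295554959533324 rel stand -1.3275498307503106
```

Request:
jog_arm:
  rows:
    - [50,1.6,8,-1.3,0,0,0]
    - [50,0,14,0,0,0,0]
    - [50,0,12,0,0,0,0]
    - [50,0,6,0,0,0,0]
    - [50,0,2,0,0,0,0]
    - [50,0,0,0,0,0,0]
    - [50,0,0,0,0,0,0]
    - [50,0,0,0,0,0,0]

```text
time: 37.82
tcp_pos: [622.2, -19.1, 174.7]
eef_rot: [-1.57, -0.0, -1.241]
contact_force: [0.1, 0.0, -1.2]
width: 42.7
```

```bash
python3 near.py 622.2 -20.1
```

```text
[622.21550045 -19.11149323 174.7022606 ] [-1.56963780e+00 -2.06347541e-04 -1.24063295e+00] q [ 0.53  0.52 -0.73  1.71  0.38  1.06  0.01] w 42.71916081903408 F [ 0.1  0.  -1.2] T [ 0.    0.03 -0.06] t 37.8167
x 0.9300917127886471 z -0.33513476704611717 rel stand -1.3267329518396007
```

Request:
jog_arm:
  rows:
    - [40,0.9,0,-0.3,0,0,0]
    - [25,0,0,0,0,0,0]
    - [10,0,0,0,0,0,0]
    - [0,0,0,0,0,0,0]
    - [0,0,0,0,0,0,0]
    - [0,0,0,0,0,0,0]
    - [0,0,0,0,0,0,0]
    - [0,0,0,0,0,0,0]
  newtons: 70

```text
time: 38.48
tcp_pos: [622.2, -20.3, 174.7]
eef_rot: [-1.57, -0.0, -1.241]
contact_force: [-0.3, 0.1, 2.4]
width: 12.9
```

```bash
python3 near.py 622.2 -20.1
```

```text
[622.15783275 -20.27507329 174.69132406] [-1.56979122e+00 -4.48637076e-04 -1.24079055e+00] q [ 0.53  0.52 -0.73  1.71  0.38  1.06  0.01] w 12.865630484713035 F [-0.3  0.1  2.4] T [-0.06 -0.    0.01] t 38.4833
x -0.15196218282568782 z 0.09662416082043905 rel stand -1.3268905481185118
```

Request:
jog_arm:
  rows:
    - [0,0,0,0,0,-0.06,0]
    - [0,0,0,0,0,-0.1,0]
    - [0,0,0,0,0,-0.1,0]
    - [0,0,0,0,0,-0.1,0]
    - [0,0,0,0,0,-0.1,0]
    - [0,0,0,0,0,-0.1,0]
    - [0,0,0,0,0,-0.1,0]
    - [0,0,0,0,0,-0.1,0]
    - [0,0,0,0,0,-0.1,0]
    - [0,0,0,0,0,0,0]
    - [0,0,0,0,0,0,0]

```text
time: 39.4
tcp_pos: [622.2, -20.3, 174.6]
eef_rot: [-1.57, -0.001, -0.383]
contact_force: [-0.4, -0.7, 3.6]
width: 12.6
```

```bash
python3 near.py 622.2 -20.1
```

```text
[622.17221219 -20.33962722 174.63045179] [-1.57024323e+00 -8.55696425e-04 -3.83241843e-01] q [ 0.65  0.58 -0.9   1.7   0.5   1.11  0.79] w 12.58449112082639 F [-0.4 -0.7  3.6] T [-0.15 -0.01 -0.02] t 39.4
x -0.06383158512434048 z 0.23263467867789225 rel stand -0.4693418432175363
```

Rel stand −0.47; target about +0.57. Continue by 1.04.

Request:
jog_arm:
  rows:
    - [0,0,0,0,0,-0.1,0]
    - [0,0,0,0,0,-0.1,0]
    - [0,0,0,0,0,-0.1,0]
    - [0,0,0,0,0,-0.1,0]
    - [0,0,0,0,0,-0.1,0]
    - [0,0,0,0,0,-0.1,0]
    - [0,0,0,0,0,-0.1,0]
    - [0,0,0,0,0,-0.1,0]
    - [0,0,0,0,0,-0.1,0]
    - [0,0,0,0,0,-0.1,0]
    - [0,0,0,0,0,0,0]
    - [0,0,0,0,0,0,0]

```text
time: 40.4
tcp_pos: [621.3, -20.3, 173.0]
eef_rot: [-1.57, 0.0, 0.615]
contact_force: [2.4, -0.5, -2.0]
width: 12.7
```

```bash
python3 near.py 622.2 -20.1
```

```text
[621.32075907 -20.28772003 173.01153697] [-1.56970767e+00  4.00697538e-04  6.15425566e-01] q [ 0.77  0.68 -1.09  1.7   0.65  1.17  1.68] w 12.716248502662486 F [ 2.4 -0.5 -2. ] T [ 0.07 -0.4  -0.03] t 40.4
x 0.8262966115935723 z -0.35431249060129366 rel stand 0.5293255662904408
```

Request:
jog_arm:
  rows:
    - [0,0,2,0,0,0,0]
    - [0,0,2,0,0,0,0]
    - [0,0,2,0,0,0,0]
    - [0,0,0,0,0,0,0]
    - [0,0,0,0,0,0,0]

```text
time: 40.82
tcp_pos: [621.4, -20.2, 167.8]
eef_rot: [-1.571, 0.001, 0.619]
contact_force: [1.0, 1.2, -1.6]
width: 12.6
```

```bash
python3 near.py 622.2 -20.1
```

```text
[621.39537024 -20.21741768 167.76265139] [-1.57051271e+00  6.44026761e-04  6.18932847e-01] q [ 0.76  0.69 -1.09  1.7   0.66  1.17  1.68] w 12.551994123542073 F [ 1.   1.2 -1.6] T [ 0.04 -0.18  0.  ] t 40.8167
x 0.7234911510774654 z -0.37118259701132456 rel stand 0.5328328472263509
```

Request:
jog_arm:
  rows:
    - [0,0,2,0,0,0,0]
    - [0,0,2,0,0,0,0]
    - [0,0,2,0,0,0,0]
    - [0,0,0,0,0,0,0]
    - [0,0,0,0,0,0,0]
    - [0,0,0,0,0,0,0]

```text
time: 41.32
tcp_pos: [621.8, -20.3, 162.8]
eef_rot: [-1.571, 0.0, 0.619]
contact_force: [-2.0, -0.9, 4.3]
width: 12.8
```

```bash
python3 near.py 622.2 -20.1
```

```text
[621.79301511 -20.2564648  162.77787622] [-1.57115721e+00  9.73424251e-05  6.19136880e-01] q [ 0.76  0.7  -1.09  1.71  0.67  1.16  1.68] w 12.784176924540379 F [-2.  -0.9  4.3] T [-0.11  0.51  0.02] t 41.3167
x 0.42224181939022176 z -0.10876480117981871 rel stand 0.5330368802587163
```

Request:
jog_arm:
  rows:
    - [0,0,0.2,0,0,0.06,0]
    - [0,0,0.4,0,0,0.1,0]
    - [0,0,0.4,0,0,0.1,0]
    - [0,0,0.4,0,0,0.1,0]
    - [0,0,0.4,0,0,0.1,0]
    - [0,0,0.4,0,0,0.1,0]
    - [0,0,0.4,0,0,0.1,0]
    - [0,0,0.4,0,0,0.1,0]
    - [0,0,0.4,0,0,0.1,0]
    - [0,0,0.4,0,0,0.1,0]
    - [0,0,0,0,0,0,0]
    - [0,0,0,0,0,0,0]

```text
time: 42.32
tcp_pos: [622.1, -20.2, 159.0]
eef_rot: [-1.571, -0.001, -0.338]
contact_force: [-1.7, -0.6, 4.7]
width: 12.3
```

```bash
python3 near.py 622.2 -20.1
```

```text
[622.08967877 -20.24029795 158.96042688] [-1.57095557e+00 -1.08948144e-03 -3.38467731e-01] q [ 0.64  0.6  -0.89  1.71  0.52  1.08  0.82] w 12.255342072021055 F [-1.7 -0.6  4.7] T [-0.17  0.34 -0.08] t 42.3167
x 0.05747727493451483 z 0.16896938098856526 rel stand -0.4245677309395663
```

Request:
jog_arm:
  rows:
    - [0,0,0.4,0,0,0.1,0]
    - [0,0,0.4,0,0,0.1,0]
    - [0,0,0.4,0,0,0.1,0]
    - [0,0,0.4,0,0,0.1,0]
    - [0,0,0.3,0,0,0.1,0]
    - [0,0,0.4,0,0,0.1,0]
    - [0,0,0.4,0,0,0.1,0]
    - [0,0,0.4,0,0,0.1,0]
    - [0,0,0.4,0,0,0.1,0]
    - [0,0,0.4,0,0,0.1,0]
    - [0,0,0,0,0,0,0]
    - [0,0,0,0,0,0,0]

```text
time: 43.32
tcp_pos: [622.7, -20.6, 155.1]
eef_rot: [-1.569, -0.001, -1.337]
contact_force: [1.2, -2.6, 4.2]
width: 12.6
```

```bash
python3 near.py 622.2 -20.1
```

```text
[622.73824212 -20.60380855 155.13171127] [-1.56866562e+00 -1.05119946e-03 -1.33725511e+00] q [ 0.5   0.53 -0.69  1.72  0.39  1.03 -0.09] w 12.572950510884048 F [ 1.2 -2.6  4.2] T [-0.3  -0.13 -0.08] t 43.3167
x -0.6146938209487138 z -0.40703703718612577 rel stand -1.423355112309969
```

Request:
jog_arm:
  rows:
    - [0,0,0.4,0,0,0.1,0]
    - [0,0,0.4,0,0,0.1,0]
    - [0,0,0.4,0,0,0.1,0]
    - [0,0,0.4,0,0,0.1,0]
    - [0,0,0.3,0,0,0.1,0]
    - [0,0,0.4,0,0,0.1,0]
    - [0,0,0.4,0,0,0.1,0]
    - [0,0,0.4,0,0,0.1,0]
    - [0,0,0.4,0,0,0.1,0]
    - [0,0,0.4,0,0,0.1,0]
    - [0,0,0,0,0,0,0]
    - [0,0,0,0,0,0,0]

```text
time: 44.32
tcp_pos: [622.1, -20.7, 151.2]
eef_rot: [-1.57, -0.0, -2.338]
contact_force: [-0.7, -0.6, 5.3]
width: 12.7
```

```bash
python3 near.py 622.2 -20.1
```

```text
[622.10439657 -20.74201099 151.19521367] [-1.56979603e+00 -1.31689287e-04 -2.33778913e+00] q [ 0.35  0.49 -0.48  1.73  0.26  0.99 -1.  ] w 12.744819997314915 F [-0.7 -0.6  5.3] T [-0.3   0.26 -0.08] t 44.3167
x -0.5285946616435913 z -0.37670386836044567 rel stand -2.423889128468841
```

Request:
jog_arm:
  rows:
    - [0,0,0.4,0,0,0.1,0]
    - [0,0,0.4,0,0,0.1,0]
    - [0,0,0.4,0,0,0.1,0]
    - [0,0,0.4,0,0,0.1,0]
    - [0,0,0.3,0,0,0.1,0]
    - [0,0,0.4,0,0,0.1,0]
    - [0,0,0.4,0,0,0.1,0]
    - [0,0,0.4,0,0,0.1,0]
    - [0,0,0.4,0,0,0.1,0]
    - [0,0,0.4,0,0,0.1,0]
    - [0,0,0,0,0,0,0]
    - [0,0,0,0,0,0,0]

```text
time: 45.32
tcp_pos: [621.8, -20.2, 147.4]
eef_rot: [-1.571, 0.0, 2.946]
contact_force: [-1.7, -0.9, 7.3]
width: 12.5
```

```bash
python3 near.py 622.2 -20.1
```

```text
[621.8490824  -20.19132675 147.35925938] [-1.57075778e+00  1.51470482e-05  2.94553181e+00] q [ 0.19  0.46 -0.29  1.74  0.15  0.96 -1.92] w 12.503370814345596 F [-1.7 -0.9  7.3] T [-0.16  0.41 -0.11] t 45.3167
x -0.3264034644955239 z -0.15793834125838646 rel stand 2.859431806604304
```

Request:
jog_arm:
  rows:
    - [0,0,0.4,0,0,0.08,0]
    - [0,0,0.4,0,0,0.1,0]
    - [0,0,0.3,0,0,0.1,0]
    - [0,0,0.4,0,0,0.1,0]
    - [0,0,0.4,0,0,0.1,0]
    - [0,0,0.3,0,0,0.08,0]
    - [0,0,0,0,0,0,0]
    - [0,0,0,0,0,0,0]

```text
time: 45.98
tcp_pos: [622.1, -20.0, 145.3]
eef_rot: [-1.571, 0.0, 2.386]
contact_force: [-1.8, -0.6, 7.5]
width: 12.7
```

```bash
python3 near.py 622.2 -20.1
```

```text
[622.06090612 -20.03248153 145.3463586 ] [-1.57127141e+00  2.33323927e-04  2.38566882e+00] q [ 0.11  0.45 -0.18  1.75  0.09  0.95 -2.43] w 12.705948283705915 F [-1.8 -0.6  7.5] T [-0.12  0.3  -0.09] t 45.9833
x -0.14752505872450397 z -0.04628399166335524 rel stand 2.299568817964772
```

Request:
jog_arm:
  rows:
    - [0,0,0.3,0,0,0.07,0]
    - [0,0,0.3,0,0,0.07,0]
    - [0,0,0.3,0,0,0.06,0]
    - [0,0,0,0,0,0,0]
    - [0,0,0,0,0,0,0]
    - [0,0,0,0,0,0,0]

```text
time: 46.48
tcp_pos: [623.0, -19.9, 145.3]
eef_rot: [-1.573, 0.001, 2.186]
contact_force: [-0.9, -0.3, 9.2]
width: 12.5
```

```bash
python3 near.py 622.2 -20.1
```

```text
[622.96454128 -19.93947547 145.25614083] [-1.57311131e+00  1.05434990e-03  2.18579168e+00] q [ 0.08  0.45 -0.14  1.75  0.07  0.95 -2.62] w 12.508034464663245 F [-0.9 -0.3  9.2] T [-0.13  0.34 -0.12] t 46.4833
x 0.3099931045460113 z 0.7170744535584398 rel stand 2.0996916810768536
```

Request:
jog_arm:
  rows:
    - [20,0,0,0,0,0,0]
    - [35,0,0,0,0,0,0]
    - [50,0,0,0,0,0,0]
    - [50,0,0,0,0,0,0]
    - [50,0,-5,0,0,0,0]
    - [50,0,-15,0,0,-0.1,0]
    - [50,0,-25,0,0,-0.12,0]
    - [50,0,-30,0,0,-0.12,0]
    - [60,0,-30,0,0,-0.12,0]
    - [80,0,-20,0,0,-0.12,0]
    - [100,10,0,0,0,-0.12,0]
    - [100,20,0,0,0,-0.12,0]

```text
time: 47.48
tcp_pos: [595.7, -12.0, 271.1]
eef_rot: [-1.572, 0.006, 3.007]
contact_force: [0.2, -0.4, -0.6]
width: 84.0
```

Request:
jog_arm:
  rows:
    - [100,20,0,0,0,-0.12,0]
    - [100,20,0,0,0,-0.12,0]
    - [100,10,0,0,0,-0.12,0]
    - [100,0,0,0,0,0,0]
    - [100,0,0,0,0,0,0]
    - [100,0,0,0,0,0,0]
    - [100,0,0,0,0,0,0]

```text
time: 48.07
tcp_pos: [544.2, -9.3, 268.7]
eef_rot: [-1.571, 0.001, -2.923]
contact_force: [0.8, 0.0, 0.1]
width: 85.2
```

```bash
python3 near.py 622 -20; python3 - <<'E'
from h import *
snap('wrist','w16',1.5)
for z in [(138,165)]: webs('w16',(622,-20),60,*z)
z=load('w16');P=cloud(z).reshape(-1,3);d=z['d'].ravel()
k=(d>0)&(np.hypot(P[:,0]-622,P[:,1]+20)<28)&(P[:,2]>138)
X=np.c_[P[k,0]-622,P[k,1]+20,np.ones(k.sum())];print(np.linalg.lstsq(X,P[k,2],rcond=None)[0],np.median(P[k,2]))
k=(d>0)&(np.hypot(P[:,0]-622,P[:,1]+20)<20)&(P[:,2]>100)&(P[:,2]<138);print('hub top',np.median(P[k,2]))
E
```

```text
[544.23561777  -9.33497006 268.66517541] [-1.57094350e+00  7.78506954e-04 -2.92256662e+00] q [ 0.25  0.19 -0.34  1.82  0.07  1.14 -1.47] w 85.2428643177279 F [0.8 0.  0.1] T [-0.03  0.02  0.  ] t 48.0667
x -73.58926749077139 z 27.3068071596334 rel stand -3.0086666154756543
w16 1315 c [623.2 -20.3] size [14.  63.7] long heading -54.7 z 145.2
[9.49786842e-04 2.65462598e-04 1.45181217e+02] 145.2833494111526
hub top 120.44164660923111
```

View pics/w16.png

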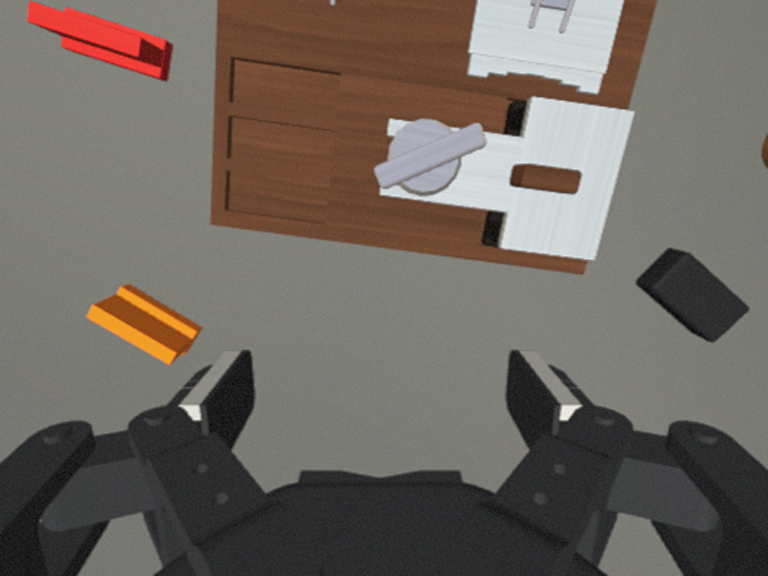

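```bash
python3 - <<'E'
from h import *
webs('w16',(629.5,-108),40,88,105)
z=load('w16');P=cloud(z);d=z['d'];im=z['im'].astype(int)
c,s=np.cos(ST[2]),np.sin(ST[2]); D=P[...,:2]-np.array(ST[:2]); x=D[...,0]*c+D[...,1]*s; y=-D[...,0]*s+D[...,1]*c
k=(d>0)&(P[...,2]>60)&(P[...,2]<72)&(im.min(-1)>150)&(abs(x)<60)&(y>-155)&(y<30)
X=np.c_[x[k],y[k],np.ones(k.sum())];print(np.linalg.lstsq(X,P[...,2][k],rcond=None)[0],'fork tip',np.percentile(y[k],99.8),'back',np.percentile(y[k],.2),'x',np.percentile(x[k],[.2,99.8]))
snap('top','t3',1.5)
E
```

```text
w16 666 c [ 629.8 -108.4] size [16.1 40.2] long heading -85.0 z 97.2
[-8.91980092e-04 -9.17159614e-05  6.55243350e+01] fork tip 23.33602598701805 back -148.35436217921307 x [-54.21995515  54.59217247]
```

View pics/t3.png

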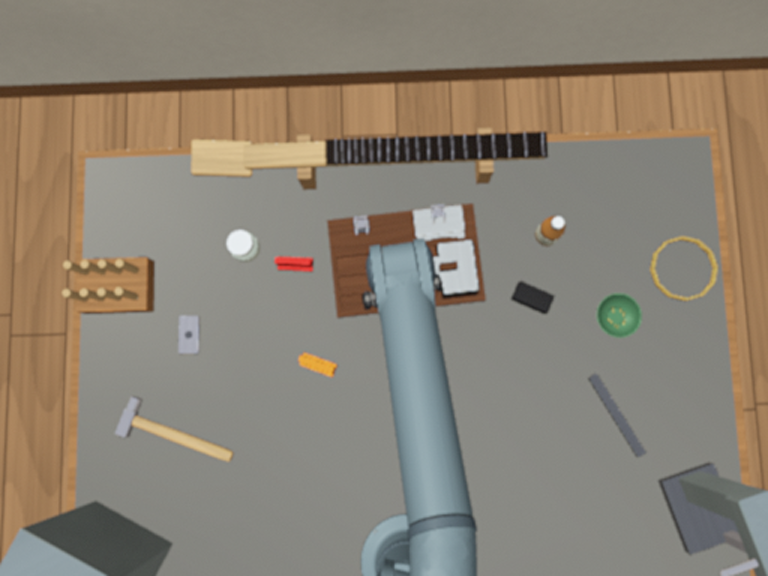

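```bash
python3 -c "
from workcell import order
print(order.job_done())"
```

```text
the job is handed in; nothing more can be done
None
```

The job is done and handed in at about 48 s of robot time. No verdict was reported.

**What I did**
- **Cauls:** I stood the three ebony cauls in the three slots of the right bay, the gauge side. One of them had been knocked about 45 mm along before I reached it, so I measured it again before gripping it.
- **Keeper:** I slid it in level under the loose nut until its fork was round the stud, then released it.
- **Nut:** I turned it about 1.86 rad anticlockwise and lowered it about 12 mm into the thread. I then ran it about 4.7 rad clockwise and released it.

**What the last checks showed**
- **Cauls:** their tops were level at about 55.5 mm (nominal 56) and their lengthwise centres within 1 mm of the slot centre. I measured this before the keeper went on; afterwards the plate hides most of them.
- **Keeper:** it lies flat (tilt about 0.001 rad), its seat is about 1–2 mm from the stud axis and its grip about 0.5 mm off the bay's centre line.
- **Nut:** the bar centre is at about 133.4 mm, against a limit of 135.5 mm, and the nut stands level. The last 0.2 rad of turning lowered it no further. I felt no distinct stop, only about 0.1 N m at the wrist.
- **Rest of the bench:** the other things look unmoved in the top view, and the gripper was clear of everything.

No check failed. The positions I got from the top and wrist cameras differed by about 2 mm; I used the wrist camera.

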